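# Slide the bamboo paddle off the teak plank and drain it in the chute

## Robot

A 6-joint arm with a two-finger parallel gripper is mounted at the origin on the work surface. World frame = base frame: x ahead of the robot, y to its left, z up, the work surface at z = 0. Lengths are in m, angles in rad, forces in N, time in s.
With the tool pointing down it reaches from about 0.375 to 0.975 m from the base axis. Payload 3.8 kg.
Tool frame: the origin (TCP) lies at the very end of the fingers, on their centre line; the grasp point (between the pads) lies 19 mm behind it (bot.grip_point_offset is the distance from the TCP to the grasp point, in m); z points along the fingers, x is the direction in which the jaws open and shut, and the axes are right-handed (so a half turn about z gives the same grasp; the last joint's range is limited). The gripper opens to 85 mm and grips with 20 to 120 N. Pads are 22 mm wide; open, the fingers measure 114 mm over their backs; the gripper's body (76 mm by 85 mm) begins 54 mm behind the grasp point. The pads swing forward as they close: fully open they stand 13 mm farther back than shut.
Start: joints at [1.19, 0.264, 1.604, -0, 1.274, -0.037], TCP at [0.228, 0.635, 0.231] pointing down, gripper open.
Joint ranges: [-2.63, 2.63], [-0.94, 2.18], [0.31, 2.57], [-1.31, 4.45], [0, 2.66], [-2.55, 2.55]. Speed limits (rad/s): [2.57, 2.57, 3.14, 3.14, 3.14, 3.14].

## Interface

Orientations are given as a rotation vector (axis times angle).
In Python, from workcell import bot, read_camera gives the robot as it stands.
- The arm moves only by the tool arm_command, never from a script. Its argument "rows" is a list of rows, each an object with "delta_rot": the turn, a rotation vector about the tool's x, y, z in rad, a list of three; "xyz": the shift along the tool's x, y, z in m, a list of three; "gripper": the finger opening in m, from 0 to 0.0854. A call has 1 to 12 rows; each row shifts and turns the commanded pose from where the row before left it, along the tool's axes as they then stand; what a row does not reach is not made up. A row lasts 1/10 s, in which the tool goes at most 50 mm and 8.59 degrees, less where a joint would pass 70% of its speed; a pose out of reach is approached as far as the arm can. A call is refused whole if a number of a shift passes 0.05 or a number of a turn 0.15, either way. A call with a gripper value outside its range is refused whole. The fingers move at their own pace and stop on an object; "force" is the grip in N (left out, the last holds). Time passes only in rows, so rows that do not move let the fingers close. It gives the time, the measured TCP pose, the force and the opening at its end, in the units of the state.
- bot.read_state(): the state, without advancing time (a new reading comes with each control period).
- read_camera(name): name is "scene" or "side" or "wrist"; returns a dict with "pixels" (480x640x3 uint8, red, green, blue), "range_z" (480x640 float32, m along the optical axis (not along the pixel's ray), 0 where there is no reading), "intrinsics" (3x3 intrinsics, pixels), "camera_from_world" (4x4, takes a point from world to camera coordinates). Camera axes: x right, y up, looking along -z (the intrinsics and any distortion apply to the point x, -y, -z); pixel columns grow to the right and rows downward; lengths in m; the calibration is good to about 2 mm. A picture is of the moment at which its call begins.
- bot.finish_job(): hands the job in, once; it reports no verdict.
The state is a dict: "time": time; "q": joint angles; "joint_vel": joint speeds; "joint_torque": joint torques, N m; "tool_pos": TCP position; "tcp_rot": TCP orientation; "wrist_force": force on the tool from outside, world axes, zero at the start; "torque": the same for the moment, N m; "width": opening from 0.0 (shut) to 1.0 (fully open).
Only numpy, scipy, OpenCV 4.12 (cv2) and the standard library are available. Lean on these libraries where they do the work, as an engineer would, in place of code of your own. Each camera call takes 0.05 s, during which the arm holds its last target.

## Task

The flat bamboo leaf paddle lies on the teak plank between the glass jars: without picking it up, slide it along the plank until most of its narrow handle hangs out over the plank's front edge (the edge towards the robot), still lying flat. Then pinch the handle from its two sides, lift the paddle clear, and feed it, green-tipped wide end first, into the mouth of the sloping white draining chute, letting go only once it is in the mouth, so that it slides fully home against the bottom stop. Do not shift or tip the jars or the gourd.

Things in the scene. Friction and masses are not known exactly. Their poses are not given: they have to be found in the camera images.
- plank: Teak plank, fixed, 260 deep (x) x 630 long (y) x 25 mm thick, axes as the world's. Origin: centre of its underside; top 25 mm above it (about 120 mm above the table), front edge (towards the robot) at x = -130 mm. Free space below and before that edge; brackets under it stay 100 mm back. The parapet behind starts at x = +121 mm and rises 43 mm above the plank's top.
- slat: Light bamboo paddle, flat, 150 mm long, 6 mm thick, about 0.06 kg. Origin: mid-length, on its underside; x runs from handle to blade, z up. Handle 36 mm wide, x = -75 to -20 mm; blade 64 mm wide, x = -20 to +75 mm, green band on its last 14 mm. Starts flat on the plank, handle to the front, turned up to 0.32 rad; jar walls stand 60 to 70 mm from its long axis on both sides.
- slat_handle_tip (a point): Middle of the handle's end face (slat x = -75 mm, mid-thickness); starts about 0 to 45 mm behind the plank's front edge.
- slat_blade_tip (a point): Middle of the green-banded end face of the blade (slat x = +75 mm, mid-thickness).
- channel: White plastic chute channel, tipped 40 degrees, on a fixed stand at the left or right end of the plank. Origin: centre of its floor's upper surface, 140 mm above the table; x runs downhill (roughly away from the robot), y across, z square to the floor. Walls 76 mm apart inside, 28 mm high. A green strip bridges them from x = +10 to +35 mm, 28 mm above the floor.
- leafbin: White plastic tilt-out bin for spent leaves at the other end of the plank, 124 x 130 mm and 190 mm high, fixed; origin: centre of its underside. Not used.
- jar_a: Empty glass jar with a twist cap, 68 mm across, 110 mm high, beside the paddle on its +y side; origin: centre of its underside. Leave alone.
- jar_b: The same jar on the paddle's -y side; origin: centre of its underside. Leave alone.
- jar_c: The same jar further out on one side; origin: centre of its underside. Leave alone.
- gourd: Dark wooden gourd, 76 mm across, 92 mm high, with a curved steel bombilla in it that rises to 186 mm and leans up to 30 mm towards the gourd's +x; further out on the other side of the paddle; origin: centre of its underside. Leave alone.
- channel_mouth (a point): Middle of the floor's uphill edge (channel x = -57.5 mm), the open mouth; the side walls flare out over the 19 mm uphill of it, to about 92 mm apart inside.
- channel_stop (a point): Middle of the floor's downhill end (channel x = +57.5 mm), at the stop wall. Fully home, the paddle's green end rests on the stop, its origin is at channel x = -17.5 mm and its handle sticks out 35 mm uphill of the mouth. Let go with the blade in the channel, it slides down by itself (friction about 0.35).
Mind the look-alikes: they are no part of the job. Of the things that look like the slat, the smaller one is meant. What is shaped like the part that bears channel but yellow is not meant.

How it is judged:
On the way, in this order (a step that is already met when the one before it is completed fails the run):
1. the paddle lies flat on the plank with its handle hanging at least 33 mm out over the front edge (x of slat_handle_tip in the frame of plank below -0.163 m and x of slat_blade_tip in the frame of plank above -0.09 m and z of slat in the frame of plank between 0.021 and 0.029 m and angle between slat's own z axis and vertical below 0.06 rad), for 0.2 s.
2. the paddle is lifted clear of the plank in the fingers (contact force between the fingers and slat above 1 N and z of slat in the frame of plank above 0.06 m and contact force between slat and plank below 0.05 N), for 0.2 s.
3. still held, the blade end is inside the mouth of the channel (contact force between the fingers and slat above 0.5 N and x of slat_blade_tip in the frame of channel above -0.05 m and y of slat_blade_tip in the frame of channel between -0.036 and 0.036 m and z of slat_blade_tip in the frame of channel between -0.003 and 0.028 m and x of slat_handle_tip in the frame of channel below -0.1 m), for 0.1 s.
At the end, for the whole second after the job is handed in: The paddle lies at rest on the channel's floor, green-banded end downhill and within 8 mm of the stop, lined up with the channel within 0.2 rad and 12 mm of its middle, released; the jars and the gourd stand upright within 15 mm of where they were (x of slat_blade_tip in the frame of channel above 0.0495 m and x of slat_handle_tip in the frame of channel below -0.06 m and y of slat in the frame of channel between -0.012 and 0.012 m and z of slat in the frame of channel below 0.01 m and angle between the x axis of slat and the x axis of channel, either way round below 0.2 rad and linear speed of slat below 0.02 m/s and angle between each of jar_a, jar_b, jar_c, gourd's own z axis and vertical below 0.15 rad); the robot touches nothing.
It fails at once if the paddle is picked up off the plank while its handle is still behind the front edge (z of slat in the frame of plank between 0.036 and 0.07 m and x of slat_handle_tip in the frame of plank above -0.13 m and y of slat in the frame of plank between -0.25 and 0.25 m).
It fails at once if a jar or the gourd is shifted by more than 15 mm or tipped (distance of any of jar_a, jar_b, jar_c, gourd from where it was at the start of the episode above 0.015 m or angle between any of jar_a, jar_b, jar_c, gourd's own z axis and vertical above 0.3 rad).
It also fails if it takes over 66 s, if anything falls off the work surface, if the arm or the gripper's body presses on something with over 40 N, if the wrist force passes 120 N, or if a joint passes its speed limit or range.

## Working session

There is one attempt and no reset: what is moved stays moved. The work goes in short steps, Python scripts to look and compute and a tool call to move; the robot and the scene stay as the last step left them, time stands still between calls to the robot, and variables do not carry over. Pictures are saved under pics/ and viewed, and the job is handed in when it is done.

Besides the shell and the picture viewer there is one more tool, called after ">>>" as a command line: name --argument value ..., lists and objects as JSON in quotes. arm_command: Moves the arm, as the interface text tells. Its arguments: {"type":"object","properties":{"rows":{"type":"array","items":{"type":"object","properties":{"delta_rot":{"type":"array","items":{"type":"number"}},"xyz":{"type":"array","items":{"type":"number"}},"gripper":{"type":"number"}}}},"force":{"type":"number"}},"required":["rows"]}

```bash
mkdir -p pics; ls; python3 - <<'E'
from workcell import bot, read_camera
import cv2,numpy as np
print(bot.read_state())
for n in ("scene","side","wrist"):
    c=read_camera(n); cv2.imwrite(f"pics/{n}0.png",c["pixels"][:,:,::-1]); print(n,c["intrinsics"].tolist(),c["camera_from_world"].round(4).tolist(), (c["range_z"]>0).mean())
    np.savez(f"{n}0.npz",**c)
E
```

```text
pics
{'time': 0.0, 'q': array([ 1.19012514e+00,  2.64742066e-01,  1.60535739e+00,  1.73626255e-05,
        1.27368468e+00, -3.68608976e-02]), 'joint_vel': array([ 0.00297122,  0.00085989, -0.00153948, -0.00302925, -0.00090006,
       -0.00076837]), 'joint_torque': array([ 1.60748750e-04, -5.15082049e+01, -3.67322695e+01, -8.43474163e-05,
        1.26980210e-02, -1.34256659e-06]), 'tool_pos': array([0.2272319 , 0.63484156, 0.22997845]), 'tcp_rot': array([ 2.56773603,  1.80801254, -0.00289887]), 'wrist_force': array([-0.24608226,  0.01622288, -0.40956112]), 'torque': array([ 0.05302654,  0.02850266, -0.01627272]), 'width': 1.004139965760981}
scene [[528.8253381648144, 0.0, 321.0544640791496], [0.0, 528.8253381648144, 240.80467330453712], [0.0, 0.0, 1.0]] [[0.4041, 0.9147, -0.0004, -0.2628], [-0.7293, 0.3225, 0.6034, 0.2812], [0.5521, -0.2435, 0.7974, -1.8687], [0.0, 0.0, 0.0, 1.0]] 0.9959049479166666
side [[467.2887179995265, 0.0, 314.96047549010075], [0.0, 467.2887179995265, 241.4869908871924], [0.0, 0.0, 1.0]] [[0.8395, -0.5431, -0.0144, -0.4146], [0.3044, 0.4482, 0.8405, -0.2922], [-0.45, -0.71, 0.5416, -0.9677], [0.0, 0.0, 0.0, 1.0]] 0.9958951822916666
wrist [[374.3507716495554, 0.0, 320.1264996259734], [0.0, 374.3507716495554, 236.70993530525962], [0.0, 0.0, 1.0]] [[0.3367, 0.9416, -0.0022, -0.675], [-0.9008, 0.3214, -0.292, 0.0386], [-0.2742, 0.1003, 0.9564, -0.3789], [0.0, 0.0, 0.0, 1.0]] 0.995986328125
```

View pics/scene0.png

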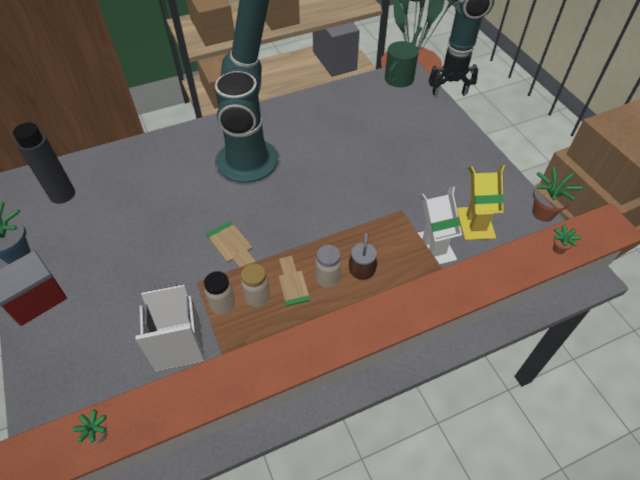

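View pics/side0.png

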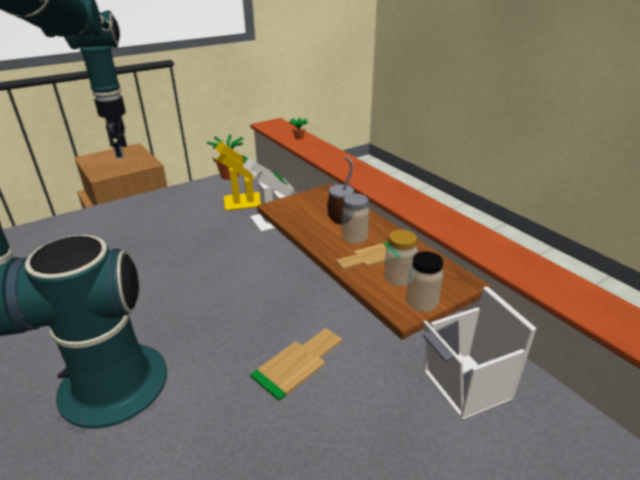

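View pics/wrist0.png

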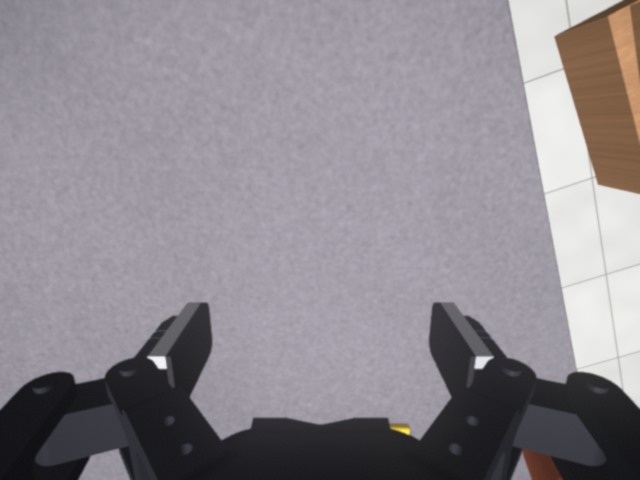

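The scene view has two paddles: (293,280) on the plank between the amber and grey jars, and a larger one at (235,245) on the table. The plank one fits the description. There are two chutes, white at (440,220) and yellow at (487,200), and the white one is meant. I'll enlarge these and measure.

```bash
cat > h.py <<'E'
import numpy as np, cv2
def load(f): return dict(np.load(f))
def w2p(c,P):
    P=np.atleast_2d(P); T=c["camera_from_world"]; p=P@T[:3,:3].T+T[:3,3]
    K=c["intrinsics"]; q=np.c_[p[:,0],-p[:,1],-p[:,2]]@K.T
    return q[:,:2]/q[:,2:]
def rays(c,uv):
    uv=np.atleast_2d(np.asarray(uv,float)); K=c["intrinsics"];T=c["camera_from_world"]
    d=np.c_[uv,np.ones(len(uv))]@np.linalg.inv(K).T
    d=np.c_[d[:,0],-d[:,1],-d[:,2]]; R=T[:3,:3]
    return -R.T@T[:3,3], d@R
def onz(c,uv,z):
    o,d=rays(c,uv); return o+d*((z-o[2])/d[:,2])[:,None]
def cloud(c):
    h,w=c["range_z"].shape; v,u=np.mgrid[:h,:w]
    o,d=rays(c,np.c_[u.ravel(),v.ravel()]); 
    return (o+d*c["range_z"].reshape(-1,1)).reshape(h,w,3)
E
python3 - <<'E'
from h import *
for n,(x0,y0,x1,y1) in dict(scene=(190,150,530,350),side=(200,120,540,340)).items():
    c=load(n+"0.npz"); im=c["pixels"][y0:y1,x0:x1,::-1]
    s=800/(x1-x0); cv2.imwrite(f"pics/{n}_crop.png",cv2.resize(im,None,fx=s,fy=s,interpolation=cv2.INTER_CUBIC))
c=load("scene0.npz");P=cloud(c)
for uv in [(293,280),(235,245),(440,215),(300,225),(330,250),(395,260),(345,310),(220,280)]: print(uv,P[uv[1],uv[0]].round(4))
hsv=cv2.cvtColor(c["pixels"],cv2.COLOR_RGB2HSV)
g=cv2.inRange(hsv,(40,90,50),(85,255,255)); n,l,s,ce=cv2.connectedComponentsWithStats(g)
for i in range(1,n):
    if s[i,4]>25: print(s[i],ce[i].round(1),np.median(P[l==i],axis=0).round(4))
E
```

```text
(293, 280) [ 0.6107 -0.0642  0.1333]
(235, 245) [ 0.3445 -0.1551  0.0118]
(440, 215) [0.5808 0.4081 0.1419]
(300, 225) [0.3481 0.0602 0.0061]
(330, 250) [0.6263 0.0356 0.2332]
(395, 260) [0.6569 0.2208 0.1221]
(345, 310) [0.765  0.0147 0.1648]
(220, 280) [ 1.3429 -0.3054  1.3204]
[  99    0   78   87 3228] [138.4  36.6] [-1.3868 -0.1602 -0.2539]
[177   0  11  15 101] [182.    6.1] [-1.3868  0.1007 -0.1489]
[537 167  46  33 501] [557.6 185.3] [0.6152 0.8037 0.1386]
[475 194  28  10 236] [488.6 198.8] [0.5924 0.5661 0.1527]
[  0 202  19  34 212] [  6.  220.2] [ 0.093  -0.7469  0.1512]
[432 217  28  14 219] [445.5 224. ] [0.6227 0.3988 0.1531]
[206 221  26  16 123] [218.8 228.6] [ 0.2628 -0.1826  0.0117]
[555 225  25  21 284] [566.3 235.8] [0.8285 0.6209 0.2282]
[286 296  24  10 126] [297.4 300.6] [ 0.6708 -0.0761  0.1274]
[ 73 410  33  32 515] [ 89.6 426.3] [ 0.828  -0.5982  0.2277]
```

View pics/scene_crop.png

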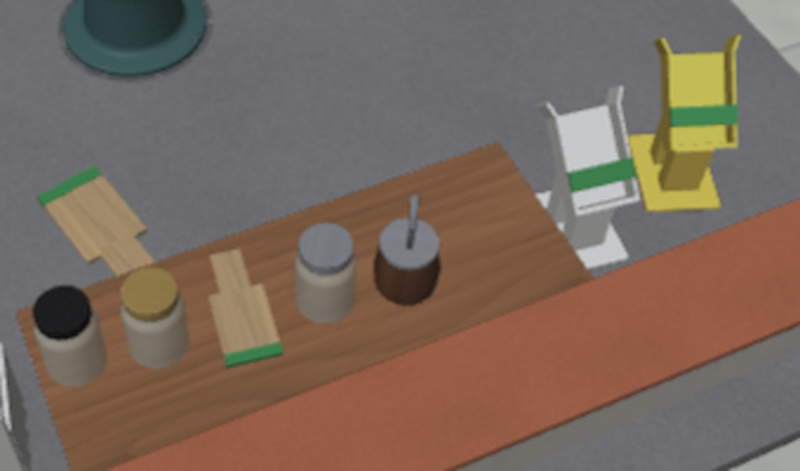

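View pics/side_crop.png

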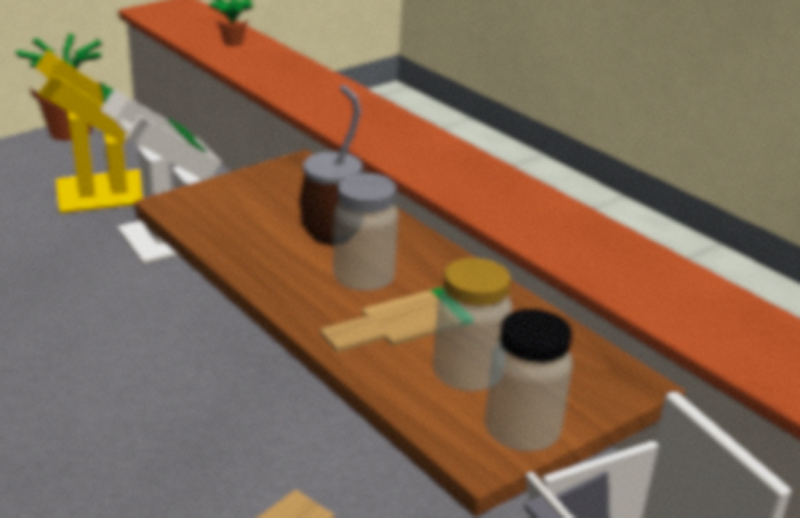

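The crops confirm it. The plank paddle runs from its handle end at scene (286,258) to its green end at (297,301), and it sits between the amber (jar_b) and grey (jar_a) jars. The white chute lies between the plank and the yellow look-alike. Next come coarse measurements.

```bash
python3 - <<'E'
from h import *
c=load("scene0.npz");P=cloud(c);hsv=cv2.cvtColor(c["pixels"],cv2.COLOR_RGB2HSV)
print([hsv[y,x].tolist() for x,y in [(293,280),(288,265),(300,288),(330,300),(395,265),(275,290)]])
# plank top
X,Y,Z=P[...,0],P[...,1],P[...,2]
top=(Z>.108)&(Z<.123)&(hsv[...,0]<20)&(hsv[...,1]>80)&(Y>-.4)&(Y<.45)&(X>.4)&(X<.85)
top=cv2.morphologyEx(top.astype(np.uint8),cv2.MORPH_OPEN,np.ones((3,3)))
n,l,s,ce=cv2.connectedComponentsWithStats(top);i=1+s[1:,4].argmax();m=l==i
print("plank",s[i],Z[m].mean(),Z[m].std(), np.percentile(X[m],[0.2,1,99,99.8]),np.percentile(Y[m],[0,.2,1,99,99.8,100]))
# front edge fit
for y in np.arange(-.25,.3,.06):
    k=m&(abs(Y-y)<.01); print(round(y,2),X[k].min().round(4),end=';')
print()
# jars caps
for nm,(u,v) in dict(black=(216,283),amber=(254,275),grey=(328,256),gourd=(362,255)).items():
    z=Z[v,u]; k=(abs(Z-z)<.006)&(np.hypot(X-X[v,u],Y-Y[v,u])<.06); print(nm,z,(X[k].min()+X[k].max())/2,(Y[k].min()+Y[k].max())/2,np.ptp(X[k]),np.ptp(Y[k]))
# bamboo
h=hsv.astype(int)
b=(h[...,0]>=10)&(h[...,0]<=26)&(h[...,2]>125)
b[:, :272]=0;b[:,312:]=0;b[:252]=0;b[310:]=0
n,l,s,ce=cv2.connectedComponentsWithStats(b.astype(np.uint8));print(s,ce)
E
```

```text
[[17, 87, 152], [17, 88, 159], [18, 89, 158], [12, 123, 120], [12, 121, 122], [12, 125, 133]]
plank [317 299  10  10  54] 0.12084809400124091 0.0014093926144176732 [0.68211602 0.68309159 0.71555662 0.71557025] [-0.02997019 -0.02995174 -0.02987793 -0.01003469 -0.0098715  -0.0098307 ]Traceback (most recent call last):
  File "<stdin>", line 12, in <module>
    return umr_minimum(a, axis, None, out, keepdims, initial, where)
ValueError: zero-size array to reduction operation minimum which has no identity
```

```bash
python3 - <<'E'
from h import *
c=load("scene0.npz");P=cloud(c);hsv=cv2.cvtColor(c["pixels"],cv2.COLOR_RGB2HSV).astype(int)
H,S,V=hsv[...,0],hsv[...,1],hsv[...,2]
m=((H>=6)&(H<=16)&(S>100)&(V<165)).astype(np.uint8)
n,l,s,ce=cv2.connectedComponentsWithStats(m)
i=l[300,330]; print(s[i]); m=l==i
z=P[m][:,2];print("z",np.percentile(z,[5,25,50,75,95]))
uv=np.argwhere(m)[:,::-1]; W=onz(c,uv,.120)
for y in np.arange(-.27,.35,.06):
    k=abs(W[:,1]-y)<.01; print(round(y,2),W[k,0].min().round(4),W[k,0].max().round(4),end='; ')
print()
for x in (.55,.6,.65,.7): 
    k=abs(W[:,0]-x)<.01; print(x,W[k,1].min().round(4),W[k,1].max().round(4))
X,Y,Z=P[...,0],P[...,1],P[...,2]
for nm,(u,v) in dict(black=(216,283),amber=(254,275),grey=(328,256),gourd=(362,255)).items():
    z=np.median(Z[v-3:v+4,u-3:u+4]); k=(abs(Z-z)<.012)&(np.hypot(X-X[v,u],Y-Y[v,u])<.05); print(nm,z,(X[k].min()+X[k].max())/2,(Y[k].min()+Y[k].max())/2,np.ptp(X[k]),np.ptp(Y[k]))
b=((H>=14)&(H<=24)&(V>125)&(S<112))
b[:, :272]=0;b[:,312:]=0;b[:252]=0;b[310:]=0
g=(H>40)&(H<85)&(S>80); g[:, :280]=0;g[:,315:]=0;g[:290]=0;g[312:]=0
n,l,s,ce=cv2.connectedComponentsWithStats((b|g).astype(np.uint8));i=1+s[1:,4].argmax();mm=l==i;print(s[i])
W=onz(c,np.argwhere(mm)[:,::-1],.126)[:,:2]
Wg=onz(c,np.argwhere(g)[:,::-1],.126)[:,:2]
(r)=cv2.minAreaRect(W.astype(np.float32));print("rect",r, "z",np.median(Z[mm]))
d=Wg.mean(0)-W.mean(0);print(d,W.mean(0))
E
```

```text
[    0   202   640   278 47410]
z [0.12018868 0.15682936 0.16379032 0.16594227 0.16884271]
-0.27 0.6237 0.8801; -0.21 0.505 0.8799; -0.15 0.5029 0.8799; -0.09 0.505 0.8797; -0.03 0.5051 0.8799; 0.03 0.5052 0.8798; 0.09 0.5053 0.8797; 0.15 0.5054 0.8796; 0.21 0.5053 0.8796; 0.27 0.5053 0.8798; 0.33 0.5052 0.8797; 
0.55 -0.3007 0.3246
0.6 -0.3013 0.3244
0.65 -0.3014 0.3242
0.7 -0.3016 0.324
black 0.2319820888079427 0.5966720032628066 -0.2571796467818302 0.06388475875853683 0.05858928440692088
amber 0.23131110170745517 0.6124016266156517 -0.16577169853946322 0.06208059283208778 0.05851531625101655
grey 0.23202711632456818 0.6345125196723564 0.027617605051901944 0.06162719920664772 0.05872977529588136
gourd 0.21432839738495058 0.6571393847001645 0.11906045049272784 0.06688116886887807 0.06486960123698593
[ 278  255   32   51 1015]
rect ((0.6012523770332336, -0.06555163860321045), (0.06667733937501907, 0.15452568233013153), 81.13220977783203) z 0.1280052841910133
[ 0.05840595 -0.00888136] [ 0.61096697 -0.06725943]
```

Plank front edge is at x=0.505 and the paddle is centred at about (0.601,-0.066) with yaw -0.15. The scale at the chute is only about 3 mm/px, so I'll move the wrist camera over it.

```bash
cat >> h.py <<'E'
from scipy.spatial.transform import Rotation as Ro
def plan(st,pos,R):
    """tool-frame shift (before turn) and turn needed to reach pos,R (3x3)"""
    R0=Ro.from_rotvec(st["tcp_rot"]).as_matrix()
    return R0.T@(np.asarray(pos)-st["tool_pos"]), Ro.from_matrix(R0.T@R).as_rotvec()
E
python3 - <<'E'
from h import *
from workcell import bot
st=bot.read_state();R0=Ro.from_rotvec(st["tcp_rot"]).as_matrix();print(R0.round(3))
c=load("wrist0.npz");T=c["camera_from_world"];o=-T[:3,:3].T@T[:3,3];print("cam",o, "in tool",R0.T@(o-st["tool_pos"]),"view dir in tool",R0.T@(-T[2,:3]), "up", R0.T@T[1,:3])
c=load("scene0.npz");P=cloud(c);hsv=cv2.cvtColor(c["pixels"],cv2.COLOR_RGB2HSV)
w=cv2.inRange(hsv,(0,0,150),(180,45,255));w[:,:420]=0;w[:,465:]=0;w[:180]=0;w[268:]=0
pts=P[w>0];k=(pts[:,2]>.06)&(pts[:,2]<.25)&(pts[:,0]<.75);pts=pts[k];print(len(pts),pts.min(0),pts.max(0))
E
```

```text
[[ 0.337  0.941 -0.001]
 [ 0.941 -0.337 -0.002]
 [-0.002 -0.    -1.   ]]
cam [0.15807388 0.66120237 0.37219181] in tool [ 0.00113001 -0.07403521 -0.141953  ] view dir in tool [-2.71354971e-04  2.92009923e-01  9.56415250e-01] up [-5.10413053e-04 -9.56415201e-01  2.92009763e-01]
887 [0.53796351 0.32379131 0.0870765 ] [0.71384583 0.45780147 0.21509067]
```

>>> arm_command --rows '[{"delta_rot": [0,0,-0.115],"xyz": [0,0,-0.04],"gripper": 0.045},{"delta_rot": [0,0,-0.115],"xyz": [0,0,-0.04],"gripper": 0.045},{"delta_rot": [0,0,-0.115],"xyz": [0,0,-0.04],"gripper": 0.045},{"delta_rot": [0,0,0],"xyz": [-0.027,0.034,0],"gripper": 0.045},{"delta_rot": [0,0,0],"xyz": [-0.027,0.034,0],"gripper": 0.045},{"delta_rot": [0,0,0],"xyz": [-0.027,0.034,0],"gripper": 0.045},{"delta_rot": [0,0,0],"xyz": [-0.027,0.034,0],"gripper": 0.045},{"delta_rot": [0,0,0],"xyz": [-0.027,0.034,0],"gripper": 0.045},{"delta_rot": [0,0,0],"xyz": [-0.027,0.034,0],"gripper": 0.045},{"delta_rot": [0,0,0],"xyz": [-0.027,0.034,0],"gripper": 0.045},{"delta_rot": [0,0,0],"xyz": [-0.027,0.034,0],"gripper": 0.045},{"delta_rot": [0,0,0],"xyz": [0,0,0],"gripper": 0.045}]'

```text
time: 1.35
tool_pos: [0.5037, 0.4159, 0.3504]
tcp_rot: [2.225, 2.215, -0.002]
wrist_force: [0.3, 0.7, 0.1]
width: 0.53
```

```bash
python3 - <<'E'
from h import *
from workcell import bot, read_camera
c=read_camera("wrist");np.savez("wrist1.npz",**c);cv2.imwrite("pics/wrist1.png",c["pixels"][:,:,::-1])
print(bot.read_state())
E
```

```text
{'time': 1.4, 'q': array([ 6.56377819e-01,  1.75596394e-01,  1.49487227e+00, -2.56452724e-04,
        1.47232368e+00, -9.11256996e-01]), 'joint_vel': array([ 0.05340046, -0.00996679,  0.00827264,  0.02511165,  0.00630399,
        0.01157171]), 'joint_torque': array([ -1.70010533, -48.06304336, -38.5398531 ,  -0.3550019 ,
        -0.06608545,  -0.12044203]), 'tool_pos': array([0.50159822, 0.41770887, 0.35049286]), 'tcp_rot': array([ 2.22485042e+00,  2.21788388e+00, -1.92006868e-03]), 'wrist_force': array([-1.15551218,  0.50975297, -0.01523416]), 'torque': array([ 0.01893356,  0.02197297, -0.01458927]), 'width': 0.5250015616846306}
```

View pics/wrist1.png

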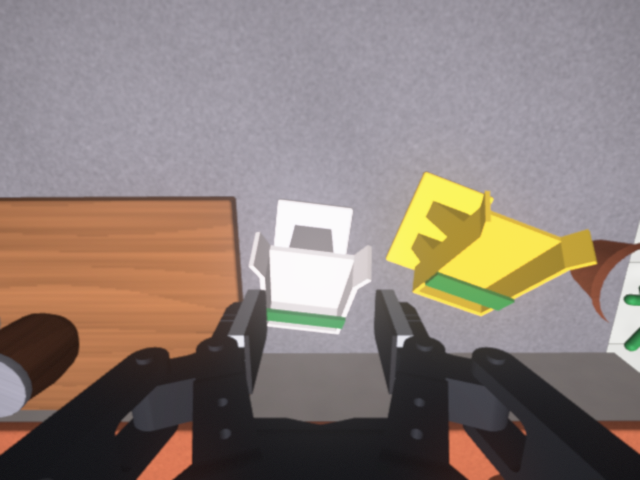

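The wrist view shows the white chute between the fingers: mouth edge from about (271,249) to (354,259), green strip (266..345, 310..328), yellow look-alike on the right. Measuring its floor plane and axis.

```bash
python3 - <<'E'
from h import *
c=load("wrist1.npz");P=cloud(c)
im=c["pixels"][190:345,230:390,::-1];cv2.imwrite("pics/w1crop.png",cv2.resize(im,None,fx=5,fy=3.8*1,interpolation=cv2.INTER_CUBIC)[:600])
cv2.imwrite("pics/w1crop.png",cv2.resize(im,None,fx=3.8,fy=3.8,interpolation=cv2.INTER_CUBIC))
q=np.array([[278,258],[343,264],[338,305],[276,302]]);m=np.zeros((480,640),np.uint8);cv2.fillPoly(m,[q],1)
p=P[m>0];o=np.median(p,0);u,s,vt=np.linalg.svd(p-p.mean(0),full_matrices=False)
n=vt[2]*np.sign(vt[2,2]);print("normal",n,"tilt",np.degrees(np.arccos(n[2])),"downhill yaw",np.arctan2(n[1],n[0]),"ctr",p.mean(0),"rms",s[2]/len(p)**.5)
for uv in [(312,280),(305,319),(260,245),(365,255)]: print(uv,P[uv[1],uv[0]].round(4))
E
```

```text
normal [ 0.77088046 -0.08113934  0.63179088] tilt 50.81762543961943 downhill yaw -0.10486928130433777 ctr [0.58709834 0.40384068 0.14007389] rms 0.00856543250104018
(312, 280) [0.5826 0.4078 0.1432]
(305, 319) [0.6224 0.4004 0.151 ]
(260, 245) [0.5293 0.3653 0.1911]
(365, 255) [0.5394 0.4549 0.189 ]
```

View pics/w1crop.png

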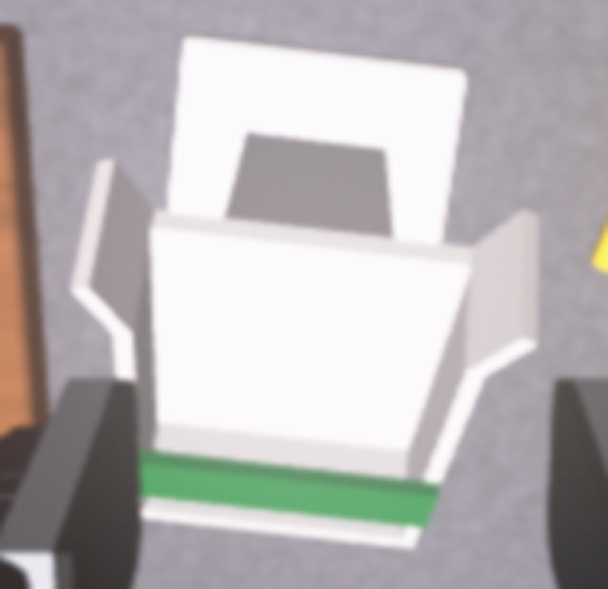

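```bash
python3 - <<'E'
from h import *
c=load("wrist1.npz");P=cloud(c)
zm=.14+.0575*np.sin(np.radians(40))
a=onz(c,[(270.8,249.2),(353.2,258.4)],zm);print("mouth corners",a.round(4),"w",np.linalg.norm(a[0]-a[1]))
d=a[1]-a[0];yaw=np.arctan2(-d[0],d[1]);print("mid",a.mean(0),"yaw",yaw)
# base plate top edge corners z~0
# floor region robust plane
q=np.array([[280,262],[340,268],[333,295],[280,293]]);m=np.zeros((480,640),np.uint8);cv2.fillPoly(m,[q],1)
p=P[m>0];
A=np.c_[p[:,:2],np.ones(len(p))];k=np.ones(len(p),bool)
for _ in range(5):
    s=np.linalg.lstsq(A[k],p[k,2],rcond=None)[0];r=p[:,2]-A@s;k=abs(r)<.004
print("slope",np.degrees(np.arctan(np.hypot(s[0],s[1]))),"downhill",np.arctan2(-s[1],-s[0]),k.mean(),p[k].mean(0))
# strip corners (top): green mask
hsv=cv2.cvtColor(c["pixels"],cv2.COLOR_RGB2HSV);g=cv2.inRange(hsv,(45,70,40),(85,255,255));g[:,370:]=0;g[:,:250]=0;g[:300]=0;g[335:]=0
g=(cv2.connectedComponents(g)[1]==cv2.connectedComponents(g)[1][319,305])
uv=np.argwhere(g)[:,::-1];print(uv.min(0),uv.max(0));print("strip",P[g].mean(0))
# cast on strip plane for yaw/side: use mouth frame
def frame(mid,yaw,t=np.radians(40)):
    x=np.array([np.cos(yaw)*np.cos(t),np.sin(yaw)*np.cos(t),-np.sin(t)]);y=np.array([-np.sin(yaw),np.cos(yaw),0]);return np.c_[x,y,np.cross(x,y)]
F=frame(a.mean(0),yaw);O=a.mean(0)+F[:,0]*.0575;print("origin",O)
o,dd=rays(c,uv);n=F[:,2];
for h in (.028,.031):
    pt=o+dd*(((O+n*h-o)@n)/(dd@n))[:,None];L=(pt-O)@F;print(h,"strip in chan",L.min(0).round(4),L.max(0).round(4))
    r=cv2.minAreaRect(L[:,:2].astype(np.float32));print(r)
# predict corners & check in scene
cs=load("scene0.npz")
X=[(-.0575,-.038,0),(-.0575,.038,0),(.01,-.04,.028),(.01,.04,.028),(.035,-.04,.028),(.035,.04,.028)]
print("scene px",w2p(cs,(O+np.array(X)@F.T)).round(1).tolist())
print("wrist px",w2p(c,(O+np.array(X)@F.T)).round(1).tolist())
E
```

```text
mouth corners [[0.538  0.3723 0.177 ]
 [0.5469 0.4459 0.177 ]] w 0.07412309150716916
mid [0.54244622 0.40908459 0.17696029] yaw -0.12119379152609748
slope 40.10462364860859 downhill -0.12901811902803162 0.9965556831228473 [0.58191575 0.4033926  0.14340016]
[267 309] [344 327]
strip [0.62096909 0.40034797 0.15258434]
origin [0.58617069 0.40375936 0.14      ]
0.028 strip in chan [ 0.0134 -0.0392  0.028 ] [0.0459 0.0419 0.028 ]
((0.02976059354841709, 0.0015151910483837128), (0.08092392981052399, 0.03111877106130123), 88.81336212158203)
0.031 strip in chan [ 0.0058 -0.0385  0.031 ] [0.0375 0.0409 0.031 ]
((0.02175954356789589, 0.0013690032064914703), (0.07920411229133606, 0.030457427725195885), 88.81336212158203)
scene px [[423.3, 200.7], [447.5, 194.9], [431.4, 223.7], [457.1, 217.3], [433.2, 232.2], [458.9, 225.8]]
wrist px [[269.7, 249.1], [354.2, 258.5], [265.2, 307.2], [344.4, 315.7], [266.0, 316.2], [341.1, 324.2]]
```

The chute is consistent across three checks: mouth width 74 mm, slope 40.1°, and the strip lands where predicted. Its origin is about (0.5865,0.404,0.140) and its yaw about -0.127. Now I'll go behind the paddle's green end, high over everything.

>>> arm_command --rows '[{"delta_rot": [0,0,0],"xyz": [-0.0416,0.017,0],"gripper": 0.035},{"delta_rot": [0,0,0],"xyz": [-0.0416,0.017,0],"gripper": 0.035},{"delta_rot": [0,0,0],"xyz": [-0.0416,0.017,0],"gripper": 0.035},{"delta_rot": [0,0,0],"xyz": [-0.0416,0.017,0],"gripper": 0.035},{"delta_rot": [0,0,0],"xyz": [-0.0416,0.017,0],"gripper": 0.035},{"delta_rot": [0,0,0],"xyz": [-0.0416,0.017,0],"gripper": 0.035},{"delta_rot": [0,0,0],"xyz": [-0.0416,0.017,0],"gripper": 0.035},{"delta_rot": [0,0,0],"xyz": [-0.0416,0.017,0],"gripper": 0.035},{"delta_rot": [0,0,0],"xyz": [-0.0416,0.017,0],"gripper": 0.035},{"delta_rot": [0,0,0],"xyz": [-0.0416,0.017,0],"gripper": 0.035},{"delta_rot": [0,0,0],"xyz": [-0.0416,0.017,0],"gripper": 0.035},{"delta_rot": [0,0,0],"xyz": [-0.0416,0.017,0],"gripper": 0.035}]'

```text
time: 2.6
tool_pos: [0.7047, -0.079, 0.3511]
tcp_rot: [-2.218, -2.224, -0.001]
wrist_force: [0.8, 1.0, -0.2]
width: 0.407
```

>>> arm_command --rows '[{"delta_rot": [0,0,0.076],"xyz": [0,0,0],"gripper": 0.035},{"delta_rot": [0,0,0.076],"xyz": [0,0,0],"gripper": 0.035},{"delta_rot": [0,0,0],"xyz": [0,0,0],"gripper": 0.035},{"delta_rot": [0,0,0],"xyz": [0,0,0],"gripper": 0.035}]'

```text
time: 3.0
tool_pos: [0.7043, -0.0779, 0.3511]
tcp_rot: [-2.379, -2.051, 0.0]
wrist_force: [-0.4, -0.0, 1.2]
width: 0.41
```

```bash
python3 - <<'E'
from h import *
from workcell import bot, read_camera
c=read_camera("wrist");np.savez("wrist2.npz",**c);cv2.imwrite("pics/wrist2.png",c["pixels"][:,:,::-1])
st=bot.read_state();print(st["time"],st["tool_pos"],Ro.from_rotvec(st["tcp_rot"]).as_matrix().round(3),st["wrist_force"])
yaw=-.152;x=np.array([np.cos(yaw),np.sin(yaw)])
for t in([.6013,-.0656]+.105*x,): print(t)
E
```

```text
3.05 [ 0.70428563 -0.07789389  0.35121166] [[ 0.147  0.989 -0.   ]
 [ 0.989 -0.147  0.   ]
 [ 0.    -0.    -1.   ]] [-0.32430863  0.60663483  0.33611403]
[ 0.70508937 -0.08149861]
```

View pics/wrist2.png

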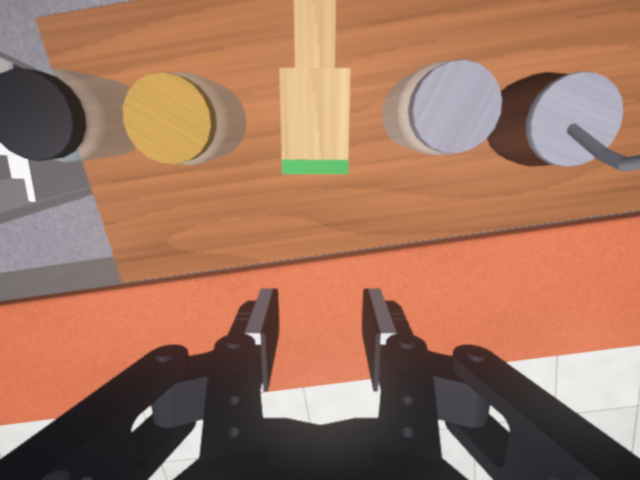

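The paddle is in clear view, nearly aligned with the tool: green end edge from (282,174) to (349,174), handle up to (315,0). Refining its pose.

```bash
python3 - <<'E'
from h import *
c=load("wrist2.npz");hsv=cv2.cvtColor(c["pixels"],cv2.COLOR_RGB2HSV)
print([hsv[y,x].tolist() for x,y in [(315,120),(315,30),(300,200),(260,100)]])
g=cv2.inRange(hsv,(45,70,40),(85,255,255));g[:,:260]=0;g[:,370:]=0;g[:150]=0;g[190:]=0
b=cv2.inRange(hsv,(14,40,160),(26,130,255))|g;b[:,:270]=0;b[:,360:]=0;b[185:]=0
rows=[(y,np.where(b[y])[0].min(),np.where(b[y])[0].max()+1) for y in (20,50,80,110,140,165)];print(rows)
uvg=np.argwhere(g>0)[:,::-1];print(uvg.min(0),uvg.max(0))
W=onz(c,[((r[1]+r[2])/2,r[0]) for r in rows],.126)
print(W.round(4)); 
Wl=onz(c,[(r[1],r[0]) for r in rows],.126);Wr=onz(c,[(r[2],r[0]) for r in rows],.126);print(np.linalg.norm(Wl-Wr,axis=1))
f=np.polyfit(W[:,0],W[:,1],1);yaw=np.arctan(f[0]);print("yaw",yaw)
e=onz(c,[(315.5,uvg.max(0)[1]+.5)],.126);print("blade tip",e)
ax=np.array([np.cos(yaw),np.sin(yaw)]);print("origin",e[0,:2]-.075*ax,"handle tip",e[0,:2]-.15*ax,"push start",e[0,:2]+.028*ax)
E
```

```text
[[18, 92, 238], [17, 95, 234], [12, 141, 190], [12, 139, 200]]
[(20, np.int64(294), np.int64(336)), (50, np.int64(294), np.int64(335)), (80, np.int64(280), np.int64(350)), (110, np.int64(280), np.int64(350)), (140, np.int64(281), np.int64(349)), (165, np.int64(281), np.int64(350))]
[282 160] [347 173]
[[ 0.5462 -0.0578  0.126 ]
 [ 0.5696 -0.0618  0.126 ]
 [ 0.5942 -0.0651  0.126 ]
 [ 0.6197 -0.069   0.126 ]
 [ 0.6464 -0.073   0.126 ]
 [ 0.6697 -0.0761  0.126 ]]
[0.03661089 0.03649693 0.0636617  0.06507128 0.06464342 0.06685564]
yaw -0.14705981408508118
blade tip [[ 0.67781    -0.07733967  0.126     ]]
origin [ 0.60361954 -0.06634989] handle tip [ 0.52942908 -0.05536012] push start [ 0.70550778 -0.08144252]
```

>>> arm_command --rows '[{"delta_rot": [0,0,0],"xyz": [-0.003,0.003,0.035],"gripper": 0.035},{"delta_rot": [0,0,0],"xyz": [0,0,0.04],"gripper": 0.035},{"delta_rot": [0,0,0],"xyz": [0,0,0.04],"gripper": 0.035},{"delta_rot": [0,0,0],"xyz": [0,0,0.04],"gripper": 0.035},{"delta_rot": [0,0,0],"xyz": [0,0,0.035],"gripper": 0.035},{"delta_rot": [0,0,0],"xyz": [0,0,0.02],"gripper": 0.035},{"delta_rot": [0,0,0],"xyz": [0,0,0.01],"gripper": 0.035},{"delta_rot": [0,0,0],"xyz": [0,0,0],"gripper": 0.035},{"delta_rot": [0,0,0],"xyz": [0,0,0],"gripper": 0.035}]'

```text
time: 3.95
tool_pos: [0.7079, -0.0823, 0.1328]
tcp_rot: [2.38, 2.048, 0.002]
wrist_force: [0.3, -0.6, -0.2]
width: 0.408
```

>>> arm_command --rows '[{"delta_rot": [0,0,0],"xyz": [0,0,0.002],"gripper": 0.035},{"delta_rot": [0,0,0],"xyz": [0,0,0.002],"gripper": 0.035},{"delta_rot": [0,0,0],"xyz": [0,0,0.002],"gripper": 0.035},{"delta_rot": [0,0,0],"xyz": [0,0,0],"gripper": 0.035}]'

```text
time: 4.35
tool_pos: [0.7068, -0.0826, 0.1254]
tcp_rot: [2.382, 2.048, 0.0]
wrist_force: [0.9, 0.5, 0.6]
width: 0.409
```

>>> arm_command --rows '[{"delta_rot": [0,0,0],"xyz": [0,0,0.002],"gripper": 0.035},{"delta_rot": [0,0,0],"xyz": [0,0,0],"gripper": 0.035}]'

```text
time: 4.55
tool_pos: [0.7067, -0.0826, 0.1229]
tcp_rot: [-2.382, -2.048, 0.001]
wrist_force: [0.2, 0.1, 0.4]
width: 0.411
```

>>> arm_command --rows '[{"delta_rot": [0,0,0],"xyz": [0,0,0.001],"gripper": 0.035},{"delta_rot": [0,0,0],"xyz": [0,0,0],"gripper": 0.035}]'

```text
time: 4.75
tool_pos: [0.7068, -0.0825, 0.1221]
tcp_rot: [-2.382, -2.048, 0.0]
wrist_force: [-0.6, 0.0, -0.1]
width: 0.414
```

>>> arm_command --rows '[{"delta_rot": [0,0,0],"xyz": [0,0,0.001],"gripper": 0.035},{"delta_rot": [0,0,0],"xyz": [0,0,0],"gripper": 0.035}]'

```text
time: 4.95
tool_pos: [0.7068, -0.0825, 0.1211]
tcp_rot: [-2.382, -2.048, 0.0]
wrist_force: [-0.1, -0.1, 0.6]
width: 0.407
```

>>> arm_command --rows '[{"delta_rot": [0,0,0],"xyz": [0,0,0.001],"gripper": 0.035},{"delta_rot": [0,0,0],"xyz": [0,0,0],"gripper": 0.035}]'

```text
time: 5.15
tool_pos: [0.7068, -0.0825, 0.1201]
tcp_rot: [-2.382, -2.048, 0.0]
wrist_force: [0.8, -0.0, 0.2]
width: 0.414
```

>>> arm_command --rows '[{"delta_rot": [0,0,0],"xyz": [0,0,0.001],"gripper": 0.035},{"delta_rot": [0,0,0],"xyz": [0,0,0],"gripper": 0.035}]'

```text
time: 5.35
tool_pos: [0.7069, -0.0826, 0.1193]
tcp_rot: [2.382, 2.048, 0.0]
wrist_force: [-0.4, 0.2, 0.1]
width: 0.412
```

```bash
python3 - <<'E'
from h import *
from workcell import bot, read_camera
c=read_camera("side");im=c["pixels"][170:320,330:530,::-1];cv2.imwrite("pics/side2.png",cv2.resize(im,None,fx=4,fy=4,interpolation=cv2.INTER_CUBIC))
print(bot.read_state()["wrist_force"])
E
```

```text
[-0.72024059 -0.02888957  0.22244578]
```

View pics/side2.png

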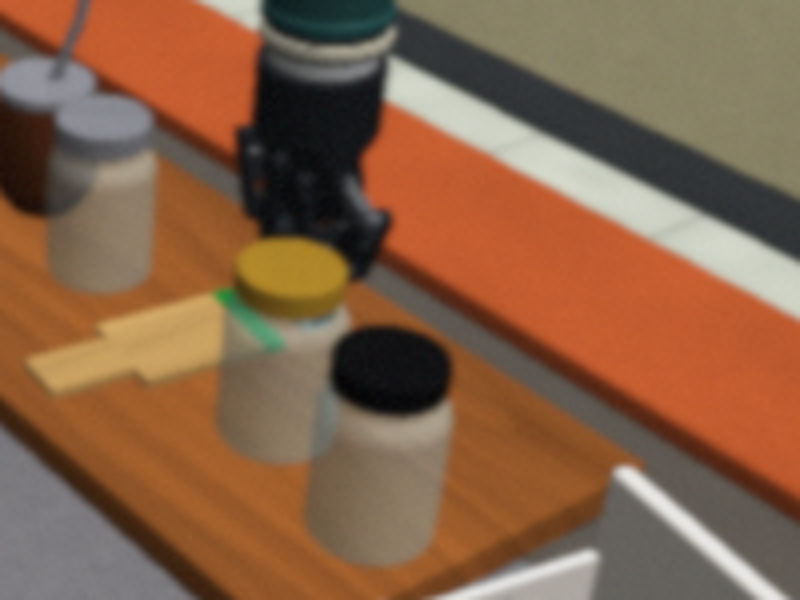

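The side view shows the fingers just behind the green end with no contact yet. I'll keep feeling downward.

>>> arm_command --rows '[{"delta_rot": [0,0,0],"xyz": [0,0,0.001],"gripper": 0.035},{"delta_rot": [0,0,0],"xyz": [0,0,0],"gripper": 0.035}]'

```text
time: 5.6
tool_pos: [0.707, -0.0825, 0.1192]
tcp_rot: [2.382, 2.048, 0.0]
wrist_force: [-1.4, -0.1, 3.7]
width: 0.408
```

>>> arm_command --rows '[{"delta_rot": [0,0,0],"xyz": [0,0,0.001],"gripper": 0.035},{"delta_rot": [0,0,0],"xyz": [0,0,0],"gripper": 0.035}]'

```text
time: 5.8
tool_pos: [0.707, -0.0826, 0.1191]
tcp_rot: [2.382, 2.048, 0.0]
wrist_force: [-4.1, 0.9, 8.4]
width: 0.41
```

>>> arm_command --rows '[{"delta_rot": [0,0,0],"xyz": [0,0,0.001],"gripper": 0.035},{"delta_rot": [0,0,0],"xyz": [0,0,0],"gripper": 0.035}]'

```text
time: 6.0
tool_pos: [0.707, -0.0826, 0.1191]
tcp_rot: [2.382, 2.047, 0.001]
wrist_force: [-6.0, 1.4, 11.6]
width: 0.41
```

Contact came at TCP z≈0.1192. Now raise about 2 mm and pull 90 mm along the paddle axis, slowing at the end.

>>> arm_command --rows '[{"delta_rot": [0,0,0],"xyz": [0,0,-0.0045],"gripper": 0.035},{"delta_rot": [0,0,0],"xyz": [0,0,0],"gripper": 0.035},{"delta_rot": [0,0,0],"xyz": [0,-0.005,0],"gripper": 0.035},{"delta_rot": [0,0,0],"xyz": [0,-0.005,0],"gripper": 0.035},{"delta_rot": [0,0,0],"xyz": [0,-0.005,0],"gripper": 0.035},{"delta_rot": [0,0,0],"xyz": [0,-0.005,0],"gripper": 0.035},{"delta_rot": [0,0,0],"xyz": [0,-0.005,0],"gripper": 0.035},{"delta_rot": [0,0,0],"xyz": [0,-0.005,0],"gripper": 0.035},{"delta_rot": [0,0,0],"xyz": [0,0,0],"gripper": 0.035}]'

```text
time: 6.9
tool_pos: [0.6764, -0.0779, 0.1208]
tcp_rot: [-2.382, -2.048, 0.001]
wrist_force: [-0.7, -0.5, 0.1]
width: 0.411
```

```bash
python3 - <<'E'
from h import *
from workcell import bot, read_camera
c=read_camera("scene");im=c["pixels"][200:350,190:390,::-1];cv2.imwrite("pics/scene3.png",cv2.resize(im,None,fx=4,fy=4,interpolation=cv2.INTER_CUBIC))
print(bot.read_state())
E
```

```text
{'time': 6.95, 'q': array([-1.51259573e-01,  3.57940296e-01,  1.69301016e+00, -1.66110349e-05,
        1.09068052e+00, -1.57124153e+00]), 'joint_vel': array([-0.00107865,  0.00805733, -0.01341915,  0.00197069, -0.00374627,
       -0.0023658 ]), 'joint_torque': array([ 1.51957129e-02, -5.39423025e+01, -3.38446712e+01,  4.00265344e-04,
        4.14666126e-02, -4.41148029e-05]), 'tool_pos': array([ 0.67687012, -0.07798871,  0.12087119]), 'tcp_rot': array([-2.38245994e+00, -2.04777114e+00,  5.67769696e-05]), 'wrist_force': array([-0.26081021,  0.05032043,  0.12504598]), 'torque': array([-0.01237516,  0.03933953,  0.01748594]), 'width': 0.41330574366739853}
```

View pics/scene3.png

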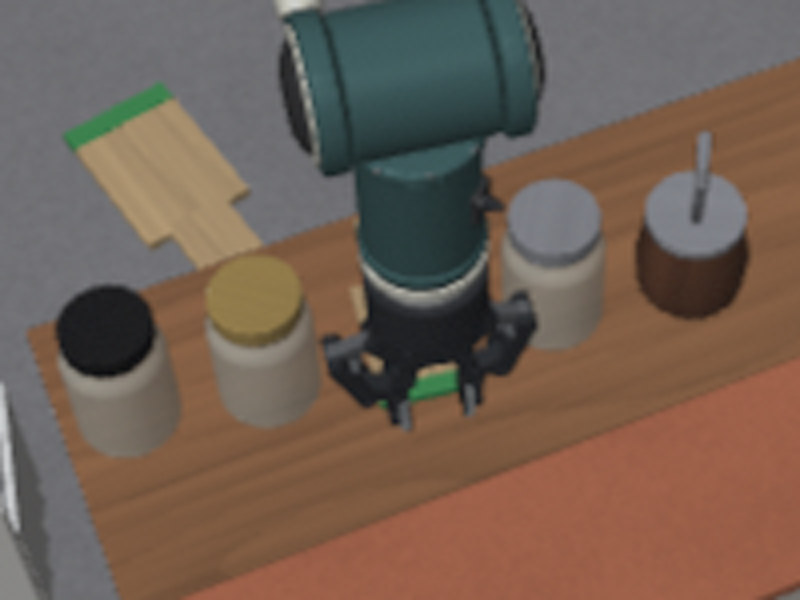

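The knuckles look wide next to the jars, so I'll measure their span before pulling further.

```bash
python3 - <<'E'
from h import *
from workcell import bot, read_camera
st=bot.read_state();R0=Ro.from_rotvec(st["tcp_rot"]).as_matrix()
for n in ("scene","wrist","side"):
    c=read_camera(n);np.savez(n+"3.npz",**c);P=cloud(c)
    L=(P.reshape(-1,3)-st["tool_pos"])@R0
    v=c["pixels"].reshape(-1,3).max(1)<70
    k=v&(abs(L[:,0])<.1)&(abs(L[:,1])<.05)&(L[:,2]>-.14)&(L[:,2]<0.01);print(n,k.sum())
    for z in np.arange(-.13,.01,.01):
        q=L[k&(abs(L[:,2]-z)<.005)]
        if len(q)>3: print(round(z,3),q.min(0).round(3)[:2],q.max(0).round(3)[:2],len(q))
c=load("wrist3.npz");cv2.imwrite("pics/wrist3.png",c["pixels"][:,:,::-1])
E
```

```text
scene 616
-0.13 [-0.034 -0.002] [0.015 0.034] 13
-0.12 [-0.036 -0.007] [0.043 0.009] 15
-0.11 [-0.061 -0.011] [0.065 0.02 ] 64
-0.1 [-0.063 -0.011] [0.066 0.02 ] 108
-0.09 [-0.059 -0.001] [0.063 0.017] 64
-0.08 [-0.055 -0.01 ] [0.06  0.018] 62
-0.07 [-0.053 -0.014] [0.058 0.016] 53
-0.06 [-0.048 -0.014] [0.055 0.012] 89
-0.05 [-0.046 -0.01 ] [0.049 0.013] 51
-0.04 [-0.028 -0.011] [0.031 0.009] 11
-0.03 [-0.028 -0.003] [0.032 0.008] 11
-0.02 [-0.028 -0.005] [0.032 0.008] 13
-0.01 [-0.049 -0.029] [0.032 0.006] 8
-0.0 [-0.058 -0.05 ] [0.046 0.004] 13
wrist 53316
-0.1 [-0.02 -0.02] [ 0.022 -0.018] 667
-0.09 [-0.061 -0.02 ] [ 0.063 -0.006] 10017
-0.08 [-0.062 -0.017] [0.064 0.006] 17299
-0.07 [-0.058 -0.017] [0.06  0.014] 10845
-0.06 [-0.054 -0.016] [0.056 0.014] 7420
-0.05 [-0.05  -0.013] [0.052 0.013] 4610
-0.04 [-0.039 -0.013] [0.04  0.008] 901
-0.03 [-0.03  -0.011] [0.032 0.01 ] 798
-0.02 [-0.029 -0.011] [0.031 0.01 ] 538
-0.01 [-0.029 -0.01 ] [0.031 0.01 ] 221
side 743
-0.13 [-0.04 -0.04] [0.007 0.017] 71
-0.12 [-0.041 -0.016] [-0.008  0.003] 52
-0.11 [-0.05  -0.023] [0.016 0.003] 86
-0.1 [-0.068 -0.024] [0.063 0.009] 151
-0.09 [-0.065 -0.022] [0.063 0.008] 93
-0.08 [-0.063 -0.022] [0.061 0.009] 88
-0.07 [-0.019 -0.021] [0.051 0.01 ] 47
-0.06 [ 0.014 -0.017] [ 0.047 -0.007] 25
-0.05 [ 0.016 -0.017] [0.046 0.006] 40
-0.04 [ 0.017 -0.015] [ 0.023 -0.004] 10
-0.03 [ 0.016 -0.015] [ 0.018 -0.01 ] 6
-0.02 [ 0.014 -0.014] [ 0.02  -0.008] 6
-0.01 [ 0.018 -0.012] [ 0.019 -0.009] 5
```

View pics/wrist3.png

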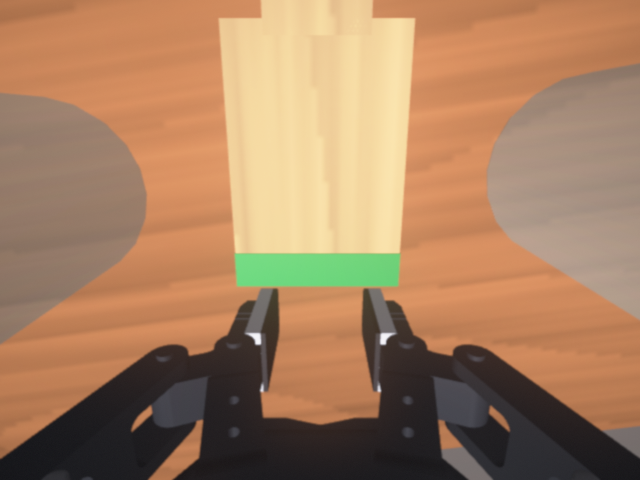

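The knuckles span about ±64 mm at z≈0.21, below the jar tops (0.23), and the corridor is only about 125 mm wide. That's too tight, so I'll close the fingers and measure again.

>>> arm_command --rows '[{"delta_rot": [0,0,0],"xyz": [0,0.01,-0.01],"gripper": 0.0},{"delta_rot": [0,0,0],"xyz": [0,0,0],"gripper": 0.0},{"delta_rot": [0,0,0],"xyz": [0,0,0],"gripper": 0.0},{"delta_rot": [0,0,0],"xyz": [0,0,0],"gripper": 0.0},{"delta_rot": [0,0,0],"xyz": [0,0,0],"gripper": 0.0}]'

```text
time: 7.6
tool_pos: [0.6865, -0.0794, 0.1302]
tcp_rot: [-2.382, -2.047, 0.001]
wrist_force: [0.0, -0.2, -0.3]
width: 0.002
```

```bash
python3 - <<'E'
from h import *
from workcell import bot, read_camera
st=bot.read_state();R0=Ro.from_rotvec(st["tcp_rot"]).as_matrix();print(st["tool_pos"],st["width"])
for n in ("wrist","scene"):
    c=read_camera(n);np.savez(n+"4.npz",**c);P=cloud(c)
    L=(P.reshape(-1,3)-st["tool_pos"])@R0
    v=c["pixels"].reshape(-1,3).max(1)<70
    k=v&(abs(L[:,0])<.1)&(abs(L[:,1])<.05)&(L[:,2]>-.14)&(L[:,2]<0.01);print(n,k.sum())
    for z in np.arange(-.13,.01,.01):
        q=L[k&(abs(L[:,2]-z)<.005)]
        if len(q)>3: print(round(z,3),q.min(0).round(3)[:2],q.max(0).round(3)[:2],len(q))
c=load("wrist4.npz");cv2.imwrite("pics/wrist4.png",c["pixels"][:,:,::-1])
hsv=cv2.cvtColor(c["pixels"],cv2.COLOR_RGB2HSV);g=cv2.inRange(hsv,(45,70,40),(85,255,255))
uv=np.argwhere(g>0)[:,::-1];print(uv.min(0),uv.max(0));print(onz(c,[(uv[:,0].mean(),uv[:,1].max()+.5)],.126))
# jars: cap circles from scene3 cloud not available; jar body cast
E
```

```text
[ 0.68652398 -0.07943806  0.13017076] 0.002053022188641991
wrist 56815
-0.1 [-0.018 -0.021] [ 0.02  -0.018] 590
-0.09 [-0.061 -0.02 ] [ 0.063 -0.006] 11375
-0.08 [-0.061 -0.018] [0.063 0.006] 17116
-0.07 [-0.052 -0.017] [0.055 0.01 ] 12880
-0.06 [-0.044 -0.017] [0.047 0.01 ] 7535
-0.05 [-0.036 -0.014] [0.039 0.011] 5452
-0.04 [-0.02  -0.013] [0.023 0.008] 881
-0.03 [-0.012 -0.011] [ 0.014 -0.005] 383
-0.02 [-0.012 -0.011] [ 0.014 -0.005] 343
-0.01 [-0.012 -0.011] [ 0.014 -0.005] 260
scene 619
-0.13 [-0.035  0.003] [0.032 0.036] 24
-0.12 [-0.036 -0.009] [0.042 0.011] 18
-0.11 [-0.039 -0.008] [0.047 0.021] 43
-0.1 [-0.057 -0.01 ] [0.061 0.019] 75
-0.09 [-0.058 -0.014] [0.06  0.018] 98
-0.08 [-0.056 -0.008] [0.055 0.018] 70
-0.07 [-0.047 -0.008] [0.05  0.016] 68
-0.06 [-0.037 -0.01 ] [0.045 0.013] 88
-0.05 [-0.028 -0.011] [0.034 0.013] 55
-0.04 [-0.014 -0.01 ] [0.013 0.011] 16
-0.03 [-0.011 -0.001] [0.014 0.009] 11
-0.02 [-0.01  -0.003] [0.014 0.01 ] 12
-0.01 [-0.007  0.004] [0.013 0.01 ] 4
0.01 [-0.028 -0.044] [ 0.047 -0.018] 5
[238 224] [396 255]
[[ 0.66572685 -0.07651449  0.126     ]]
```

View pics/wrist4.png

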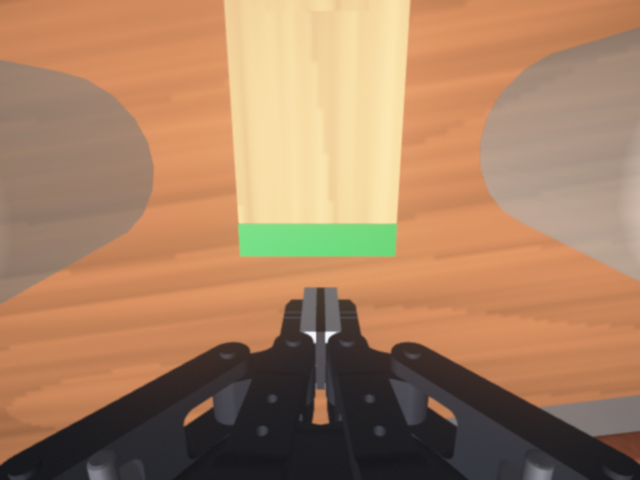

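Even closed, the knuckles span ±62 mm. The paddle has moved 12 mm so far, with its blade tip at x=0.666. I'll turn the gripper 90° so the knuckles lie along the paddle axis, then push with the closed fingers' side.

>>> arm_command --rows '[{"delta_rot": [0,0,0],"xyz": [0,0.012,0],"gripper": 0.0},{"delta_rot": [0,0,0.143],"xyz": [0,0,0],"gripper": 0.0},{"delta_rot": [0,0,0.143],"xyz": [0,0,0],"gripper": 0.0},{"delta_rot": [0,0,0.143],"xyz": [0,0,0],"gripper": 0.0},{"delta_rot": [0,0,0.143],"xyz": [0,0,0],"gripper": 0.0},{"delta_rot": [0,0,0.143],"xyz": [0,0,0],"gripper": 0.0},{"delta_rot": [0,0,0.143],"xyz": [0,0,0],"gripper": 0.0},{"delta_rot": [0,0,0.143],"xyz": [0,0,0],"gripper": 0.0},{"delta_rot": [0,0,0.143],"xyz": [0,0,0],"gripper": 0.0},{"delta_rot": [0,0,0.143],"xyz": [0,0,0],"gripper": 0.0},{"delta_rot": [0,0,0.143],"xyz": [0,0,0],"gripper": 0.0},{"delta_rot": [0,0,0.143],"xyz": [0,0,0],"gripper": 0.0}]'

```text
time: 8.9
tool_pos: [0.6998, -0.0815, 0.1308]
tcp_rot: [3.132, -0.249, 0.001]
wrist_force: [-0.0, 0.2, 0.1]
width: 0.002
```

>>> arm_command --rows '[{"delta_rot": [0,0,0],"xyz": [0,0,0],"gripper": 0.0},{"delta_rot": [0,0,0],"xyz": [0,0,0.006],"gripper": 0.0},{"delta_rot": [0,0,0],"xyz": [0,0,0],"gripper": 0.0},{"delta_rot": [0,0,0],"xyz": [0,0,0],"gripper": 0.0}]'

```text
time: 9.3
tool_pos: [0.6987, -0.0813, 0.1241]
tcp_rot: [-3.133, 0.238, 0.002]
wrist_force: [0.7, 0.6, -0.4]
width: 0.004
```

```bash
python3 - <<'E'
from h import *
from workcell import bot, read_camera
st=bot.read_state();R0=Ro.from_rotvec(st["tcp_rot"]).as_matrix();print(st["tool_pos"],st["width"],R0.round(3),st["wrist_force"])
c=load("wrist4.npz");hsv=cv2.cvtColor(c["pixels"],cv2.COLOR_RGB2HSV)
b=cv2.inRange(hsv,(14,40,160),(26,140,255));b[:,:200]=0;b[:,440:]=0
rows=[(y,np.where(b[y])[0].min(),np.where(b[y])[0].max()+1) for y in (30,80,130,180,215)]
W=onz(c,[((r[1]+r[2])/2,r[0]) for r in rows],.126);f=np.polyfit(W[:,0],W[:,1],1);print("yaw",np.arctan(f[0]),W.round(4))
yaw=np.arctan(f[0])
t=np.array([.6657,np.polyval(f,.6657)]);d=st["tool_pos"][:2]-t;a=np.array([np.cos(yaw),np.sin(yaw)]);print("tip",t,"tool ahead along",d@a,"lateral",d@[-a[1],a[0]])
c=read_camera("side");cv2.imwrite("pics/side5.png",cv2.resize(c["pixels"][150:300,330:530,::-1],None,fx=4,fy=4,interpolation=cv2.INTER_CUBIC))
E
```

```text
[ 0.69869364 -0.08131054  0.12406716] 0.003971705342001217 [[ 0.989 -0.151 -0.001]
 [-0.151 -0.989  0.   ]
 [-0.001  0.    -1.   ]] [ 0.68725372  0.55944718 -0.37495011]
yaw -0.1524020629926704 [[ 0.583  -0.0636  0.126 ]
 [ 0.599  -0.0661  0.126 ]
 [ 0.6162 -0.0687  0.126 ]
 [ 0.6348 -0.0716  0.126 ]
 [ 0.6487 -0.0737  0.126 ]]
tip [ 0.6657     -0.07633971] tool ahead along 0.03336585127649789 lateral 9.564021399737769e-05
```

View pics/side5.png

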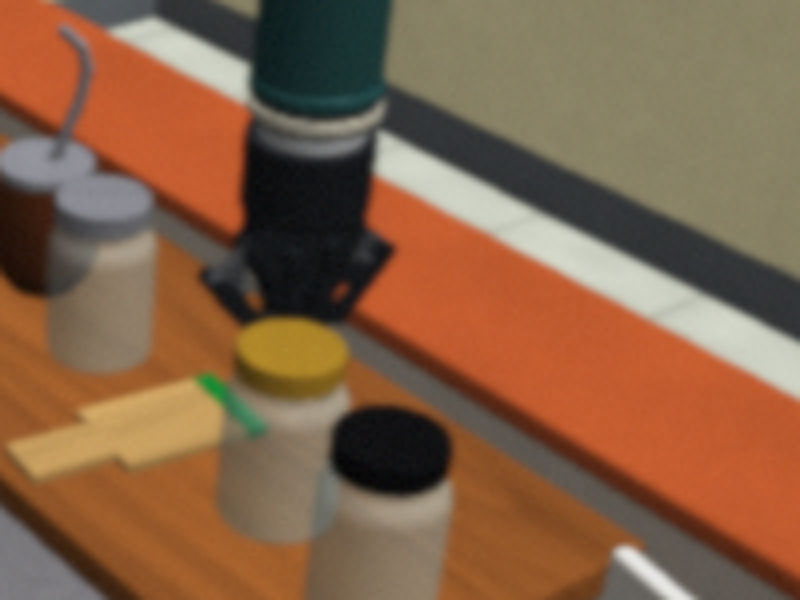

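>>> arm_command --rows '[{"delta_rot": [0,0,0],"xyz": [0,0,0.001],"gripper": 0.0},{"delta_rot": [0,0,0],"xyz": [0,0,0.001],"gripper": 0.0},{"delta_rot": [0,0,0],"xyz": [-0.006,0,0],"gripper": 0.0},{"delta_rot": [0,0,0],"xyz": [-0.006,0,0],"gripper": 0.0},{"delta_rot": [0,0,0],"xyz": [-0.006,0,0],"gripper": 0.0},{"delta_rot": [0,0,0],"xyz": [-0.004,0,0],"gripper": 0.0},{"delta_rot": [0,0,0],"xyz": [-0.004,0,0],"gripper": 0.0},{"delta_rot": [0,0,0],"xyz": [-0.004,0,0],"gripper": 0.0},{"delta_rot": [0,0,0],"xyz": [-0.004,0,0],"gripper": 0.0},{"delta_rot": [0,0,0],"xyz": [-0.004,0,0],"gripper": 0.0},{"delta_rot": [0,0,0],"xyz": [-0.004,0,0],"gripper": 0.0},{"delta_rot": [0,0,0],"xyz": [0,0,0],"gripper": 0.0}]'

```text
time: 10.55
tool_pos: [0.6569, -0.0748, 0.1228]
tcp_rot: [-3.132, 0.24, 0.001]
wrist_force: [-0.8, 0.6, -0.2]
width: -0.001
```

```bash
python3 - <<'E'
from h import *
from workcell import bot, read_camera
st=bot.read_state();print(st["tool_pos"],st["wrist_force"])
c=read_camera("side");cv2.imwrite("pics/side6.png",cv2.resize(c["pixels"][170:320,320:520,::-1],None,fx=4,fy=4,interpolation=cv2.INTER_CUBIC))
E
```

```text
[ 0.65686724 -0.07482411  0.12276565] [-0.77778144  0.61385022 -0.18473484]
```

View pics/side6.png

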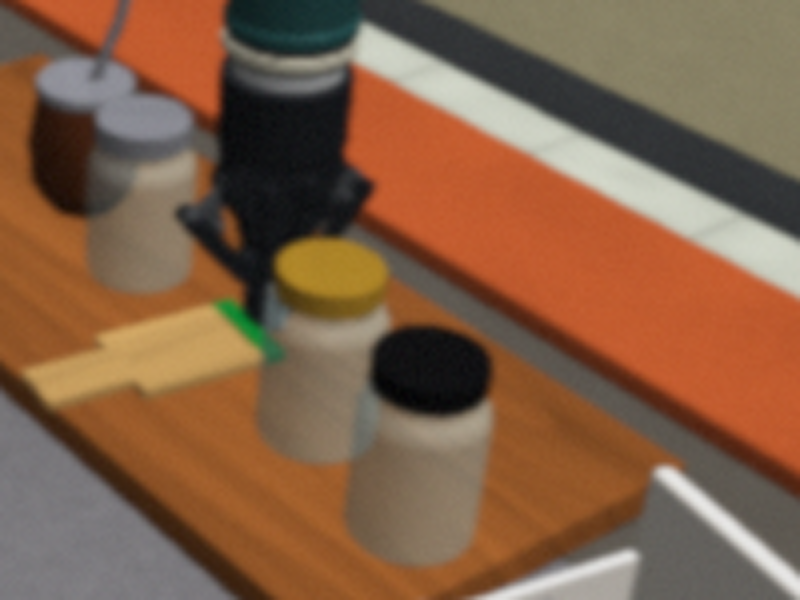

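The paddle slides straight ahead of the fingers with the jars clear. Another 40 mm.

>>> arm_command --rows '[{"delta_rot": [0,0,0],"xyz": [-0.004,0,0],"gripper": 0.0},{"delta_rot": [0,0,0],"xyz": [-0.004,0,0],"gripper": 0.0},{"delta_rot": [0,0,0],"xyz": [-0.004,0,0],"gripper": 0.0},{"delta_rot": [0,0,0],"xyz": [-0.004,0,0],"gripper": 0.0},{"delta_rot": [0,0,0],"xyz": [-0.004,0,0],"gripper": 0.0},{"delta_rot": [0,0,0],"xyz": [-0.004,0,0],"gripper": 0.0},{"delta_rot": [0,0,0],"xyz": [-0.004,0,0],"gripper": 0.0},{"delta_rot": [0,0,0],"xyz": [-0.004,0,0],"gripper": 0.0},{"delta_rot": [0,0,0],"xyz": [-0.004,0,0],"gripper": 0.0},{"delta_rot": [0,0,0],"xyz": [-0.004,0,0],"gripper": 0.0},{"delta_rot": [0,0,0],"xyz": [0,0,0],"gripper": 0.0}]'

```text
time: 11.7
tool_pos: [0.6173, -0.0687, 0.1227]
tcp_rot: [-3.132, 0.24, 0.001]
wrist_force: [0.0, -0.9, 0.3]
width: -0.001
```

```bash
python3 - <<'E'
from h import *
from workcell import bot, read_camera
st=bot.read_state();print(st["tool_pos"],st["wrist_force"])
c=read_camera("side");np.savez("side7.npz",**c);cv2.imwrite("pics/side7.png",cv2.resize(c["pixels"][170:320,320:520,::-1],None,fx=4,fy=4,interpolation=cv2.INTER_CUBIC))
E
```

```text
[ 0.6172836  -0.06871866  0.12270346] [ 0.00476884 -0.87082796  0.25186287]
```

View pics/side7.png

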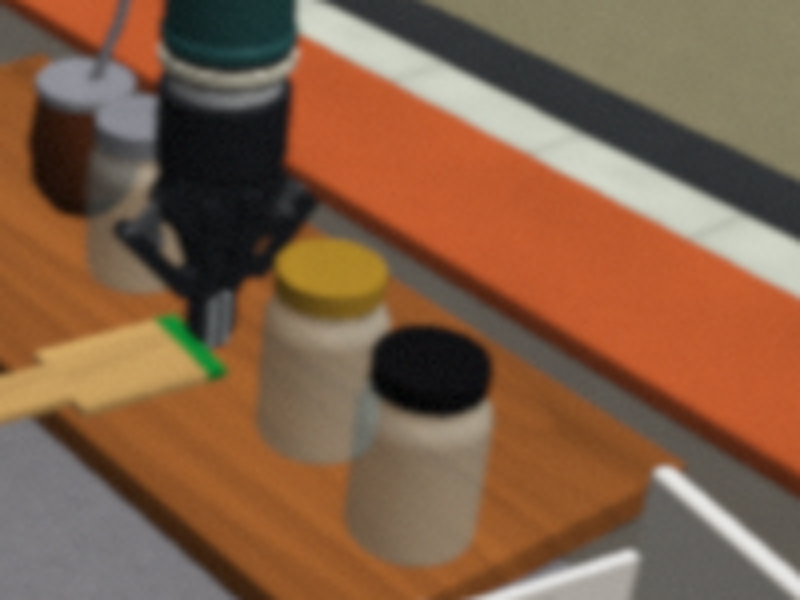

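The blade has cleared forward and the handle now overhangs the front edge. I'll back off, rise straight up, turn back and look from above.

>>> arm_command --rows '[{"delta_rot": [0,0,0],"xyz": [0.005,0,0],"gripper": 0.0},{"delta_rot": [0,0,0],"xyz": [0,0,-0.03],"gripper": 0.0},{"delta_rot": [0,0,0],"xyz": [0,0,-0.04],"gripper": 0.0},{"delta_rot": [0,0,0],"xyz": [0,0,-0.04],"gripper": 0.0},{"delta_rot": [0,0,0],"xyz": [0,0,-0.04],"gripper": 0.0},{"delta_rot": [0,0,0],"xyz": [0,0,-0.04],"gripper": 0.0},{"delta_rot": [0,0,0],"xyz": [0,0,0],"gripper": 0.0}]'

```text
time: 12.45
tool_pos: [0.6269, -0.0702, 0.3214]
tcp_rot: [3.131, -0.24, 0.022]
wrist_force: [0.9, -0.3, 1.5]
width: -0.001
```

>>> arm_command --rows '[{"delta_rot": [0,0,-0.143],"xyz": [-0.025,0,0],"gripper": 0.06},{"delta_rot": [0,0,-0.143],"xyz": [-0.025,0,0],"gripper": 0.06},{"delta_rot": [0,0,-0.143],"xyz": [-0.025,0,0],"gripper": 0.06},{"delta_rot": [0,0,-0.143],"xyz": [0,0,0],"gripper": 0.06},{"delta_rot": [0,0,-0.143],"xyz": [0,0,0],"gripper": 0.06},{"delta_rot": [0,0,-0.143],"xyz": [0,0,0],"gripper": 0.06},{"delta_rot": [0,0,-0.143],"xyz": [0,0,0],"gripper": 0.06},{"delta_rot": [0,0,-0.143],"xyz": [0,0,0],"gripper": 0.06},{"delta_rot": [0,0,-0.143],"xyz": [0,0,0],"gripper": 0.06},{"delta_rot": [0,0,-0.143],"xyz": [0,0,0],"gripper": 0.06},{"delta_rot": [0,0,-0.143],"xyz": [0,0,0],"gripper": 0.06},{"delta_rot": [0,0,0],"xyz": [0,0,0],"gripper": 0.06}]'

```text
time: 13.65
tool_pos: [0.5485, -0.0689, 0.3122]
tcp_rot: [-2.382, -2.048, 0.001]
wrist_force: [-0.2, -0.0, -0.3]
width: 0.703
```

>>> arm_command --rows '[{"delta_rot": [0,0,0],"xyz": [0,-0.02,0],"gripper": 0.06},{"delta_rot": [0,0,0],"xyz": [0,-0.02,0],"gripper": 0.06},{"delta_rot": [0,0,0],"xyz": [0,-0.02,0],"gripper": 0.06},{"delta_rot": [0,0,0],"xyz": [0,0,0],"gripper": 0.06},{"delta_rot": [0,0,0],"xyz": [0,0,0],"gripper": 0.06}]'

```text
time: 14.15
tool_pos: [0.4894, -0.0599, 0.3129]
tcp_rot: [2.384, 2.045, 0.001]
wrist_force: [0.1, -0.8, -0.2]
width: 0.703
```

```bash
python3 - <<'E'
from h import *
from workcell import bot, read_camera
st=bot.read_state();print(st["time"],st["tool_pos"],Ro.from_rotvec(st["tcp_rot"]).as_matrix().round(3),st["wrist_force"],st["width"],st["q"])
c=read_camera("wrist");np.savez("wrist8.npz",**c);cv2.imwrite("pics/wrist8.png",c["pixels"][:,:,::-1])
E
```

```text
14.15 [ 0.48944548 -0.05992081  0.31288494] [[ 0.152  0.988  0.001]
 [ 0.988 -0.152 -0.   ]
 [-0.     0.001 -1.   ]] [ 0.06087745 -0.77471786 -0.21642962] 0.7028393860949063 [-1.72342830e-01 -1.28058267e-01  1.87217577e+00  6.82137011e-06
  1.39637679e+00 -1.59021088e+00]
```

View pics/wrist8.png

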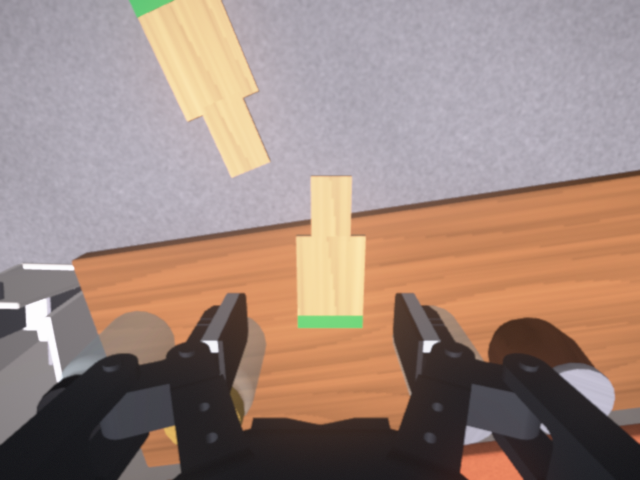

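The handle overhangs the front edge: handle tip at (331,177), plank edge crossing near row 216, green end at rows 316..328. Now measuring it.

```bash
python3 - <<'E'
from h import *
from workcell import bot
st=bot.read_state();R0=Ro.from_rotvec(st["tcp_rot"]).as_matrix()
c=load("wrist8.npz");P=cloud(c);hsv=cv2.cvtColor(c["pixels"],cv2.COLOR_RGB2HSV)
g=cv2.inRange(hsv,(45,70,40),(85,255,255))
b=cv2.inRange(hsv,(14,40,160),(26,140,255))|g;b[:,:285]=0;b[:,380:]=0;b[:165]=0;b[335:]=0
rs=(180,190,200,210,245,260,275,290,305)
rows=[(y,np.where(b[y])[0].min(),np.where(b[y])[0].max()+1) for y in rs];print([(int(a),int(q),int(r)) for a,q,r in rows])
W=onz(c,[((r[1]+r[2])/2,r[0]+.5) for r in rows],.125);f=np.polyfit(W[:,0],W[:,1],1);yaw=np.arctan(f[0])
ys=np.where(b[:,331])[0];e=onz(c,[(331,ys.min()),(331,ys.max()+1)],.125);print("ends",e.round(4),np.linalg.norm(e[0]-e[1]),"yaw",yaw,np.polyval(f,e[:,0]).round(4))
m=b>0;z=P[m];print("z med",np.median(z[:,2]),"handle z",np.median(P[180:210,318:345,2]),"blade z",np.median(P[250:310,305:355,2]))
a=np.array([np.cos(yaw),np.sin(yaw)]);h=np.array([e[0,0],np.polyval(f,e[0,0])])
for s in (.02,.022,.025):
    gpt=h+s*a;print(s,"grasp",gpt,"tool shift now",R0.T@(np.r_[gpt,.104]-st["tool_pos"]))
# plank edge from image: columns left & right
for u in (150,250,420,550):
    col=hsv[:,u];ww=(col[:,1]>100)&(col[:,0]<20)&(col[:,2]>140);y=np.where(ww)[0];y=y[y>170].min();print(u,y,onz(c,[(u,y)],.12).round(4))
E
```

```text
[(180, 311, 352), (190, 311, 352), (200, 311, 351), (210, 311, 351), (245, 296, 366), (260, 296, 365), (275, 296, 365), (290, 297, 364), (305, 297, 364)]
ends [[ 0.4628 -0.0451  0.125 ]
 [ 0.6143 -0.0671  0.125 ]] 0.1531391243322216 yaw -0.15185912432766688 [-0.0447 -0.0679]
z med 0.12532661376960608 handle z 0.1254291335368855 blade z 0.12528883914382002
0.02 grasp [ 0.48252559 -0.04774602] tool shift now [ 0.01098465 -0.0091957   0.20885756]
0.022 grasp [ 0.48450258 -0.04804857] tool shift now [ 0.01098584 -0.0071957   0.20885948]
0.025 grasp [ 0.48746805 -0.0485024 ] tool shift now [ 0.01098762 -0.0041957   0.20886235]
150 248 [[ 0.5045 -0.2237  0.12  ]]
250 233 [[ 0.5044 -0.1273  0.12  ]]
420 208 [[0.5047 0.0312 0.12  ]]
550 189 [[0.505  0.1482 0.12  ]]
```

The handle overhangs about 42 mm (33 needed), and the paddle is flat and straight. I'll straddle the handle, 18 mm in from its end, and pinch.

>>> arm_command --rows '[{"delta_rot": [0,0,0],"xyz": [0.011,-0.011,0.02],"gripper": 0.06},{"delta_rot": [0,0,0],"xyz": [0,0,0.04],"gripper": 0.06},{"delta_rot": [0,0,0],"xyz": [0,0,0.04],"gripper": 0.06},{"delta_rot": [0,0,0],"xyz": [0,0,0.03],"gripper": 0.06},{"delta_rot": [0,0,0],"xyz": [0,0,0.02],"gripper": 0.06},{"delta_rot": [0,0,0],"xyz": [0,0,0],"gripper": 0.06},{"delta_rot": [0,0,0],"xyz": [0,0,0],"gripper": 0.06}]'

```text
time: 14.9
tool_pos: [0.4805, -0.0474, 0.1628]
tcp_rot: [-2.383, -2.047, 0.0]
wrist_force: [0.3, -0.6, 0.5]
width: 0.7
```

```bash
python3 - <<'E'
from h import *
from workcell import bot, read_camera
st=bot.read_state();print(st["time"],st["tool_pos"],st["wrist_force"],st["width"])
c=read_camera("wrist");np.savez("wrist9.npz",**c);cv2.imwrite("pics/wrist9.png",c["pixels"][:,:,::-1])
E
```

```text
14.9 [ 0.48046994 -0.04741674  0.16284343] [ 0.34399936 -0.59884489  0.47256865] 0.6997932104190393
```

View pics/wrist9.png

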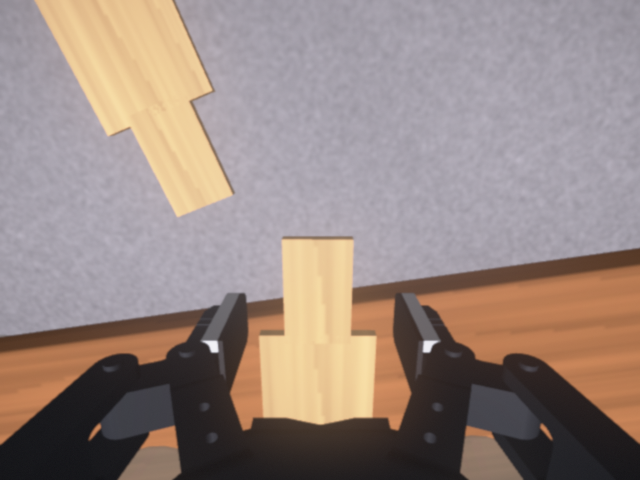

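The handle is centred between the fingers at column 318. Descend and pinch.

>>> arm_command --rows '[{"delta_rot": [0,0,0],"xyz": [0,0,0.02],"gripper": 0.06},{"delta_rot": [0,0,0],"xyz": [0,0,0.02],"gripper": 0.06},{"delta_rot": [0,0,0],"xyz": [0,0,0.019],"gripper": 0.06},{"delta_rot": [0,0,0],"xyz": [0,0,0],"gripper": 0.06},{"delta_rot": [0,0,0],"xyz": [0,0,0],"gripper": 0.06}]'

```text
time: 15.45
tool_pos: [0.4811, -0.0475, 0.1053]
tcp_rot: [2.382, 2.047, 0.002]
wrist_force: [-0.4, 0.2, -0.9]
width: 0.706
```

>>> arm_command --rows '[{"delta_rot": [0,0,0],"xyz": [0,0,0],"gripper": 0.025},{"delta_rot": [0,0,0],"xyz": [0,0,0],"gripper": 0.025},{"delta_rot": [0,0,0],"xyz": [0,0,0],"gripper": 0.025},{"delta_rot": [0,0,0],"xyz": [0,0,0],"gripper": 0.025},{"delta_rot": [0,0,0],"xyz": [0,0,0],"gripper": 0.025}]' --force 60

```text
time: 15.95
tool_pos: [0.4814, -0.0476, 0.1056]
tcp_rot: [2.381, 2.046, 0.003]
wrist_force: [-0.9, -0.2, 6.1]
width: 0.404
```

```bash
python3 - <<'E'
from h import *
from workcell import bot, read_camera
st=bot.read_state();print(st["time"],st["tool_pos"],st["wrist_force"],st["width"]*.0854)
c=read_camera("side");im=c["pixels"][170:320,260:460,::-1];cv2.imwrite("pics/side10.png",cv2.resize(im,None,fx=4,fy=4,interpolation=cv2.INTER_CUBIC))
E
```

```text
15.95 [ 0.48138804 -0.04755031  0.10560018] [-0.85113884 -0.19113383  6.08185716] 0.03448105475652065
```

View pics/side10.png

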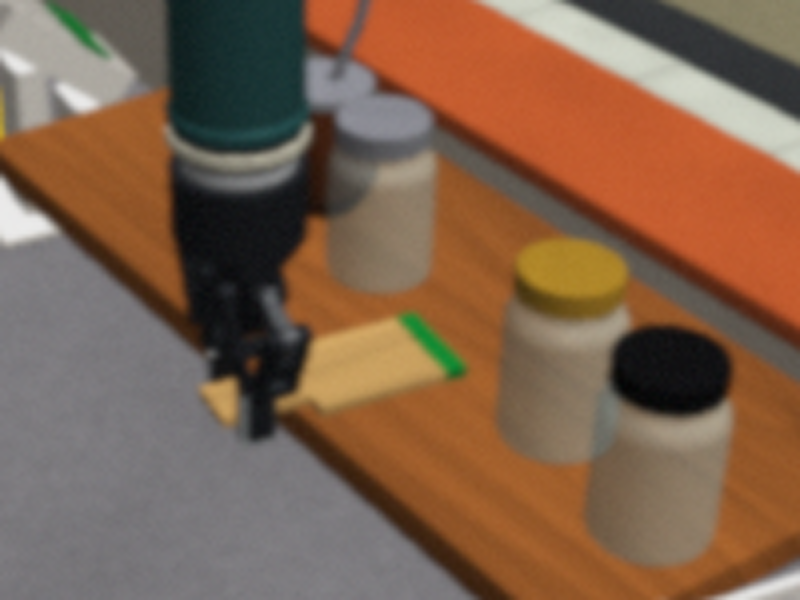

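The opening is 34.5 mm and the handle is held. Lift.

>>> arm_command --rows '[{"delta_rot": [0,0,0],"xyz": [0,0,-0.01],"gripper": 0.025},{"delta_rot": [0,0,0],"xyz": [0,0,-0.02],"gripper": 0.025},{"delta_rot": [0,0,0],"xyz": [0,0,-0.02],"gripper": 0.025},{"delta_rot": [0,0,0],"xyz": [0,0,-0.03],"gripper": 0.025},{"delta_rot": [0,0,0],"xyz": [0,0,-0.03],"gripper": 0.025},{"delta_rot": [0,0,0],"xyz": [0,0,-0.03],"gripper": 0.025},{"delta_rot": [0,0,0],"xyz": [0,0,-0.03],"gripper": 0.025},{"delta_rot": [0,0,0],"xyz": [0,0,-0.02],"gripper": 0.025},{"delta_rot": [0,0,0],"xyz": [0,0,0],"gripper": 0.025},{"delta_rot": [0,0,0],"xyz": [0,0,0],"gripper": 0.025}]'

```text
time: 17.0
tool_pos: [0.4796, -0.0473, 0.2937]
tcp_rot: [2.382, 2.048, 0.0]
wrist_force: [-0.7, -0.4, -1.1]
width: 0.403
```

```bash
python3 - <<'E'
from h import *
from workcell import bot, read_camera
st=bot.read_state();print(st["time"],st["tool_pos"],st["wrist_force"],st["width"]*.0854)
for n in ("wrist","side"):
    c=read_camera(n);np.savez(n+"11.npz",**c);cv2.imwrite(f"pics/{n}11.png",c["pixels"][:,:,::-1])
E
```

```text
17.0 [ 0.47961934 -0.04726892  0.29365583] [-0.70261912 -0.42021321 -1.1193258 ] 0.03437717625474736
```

View pics/wrist11.png

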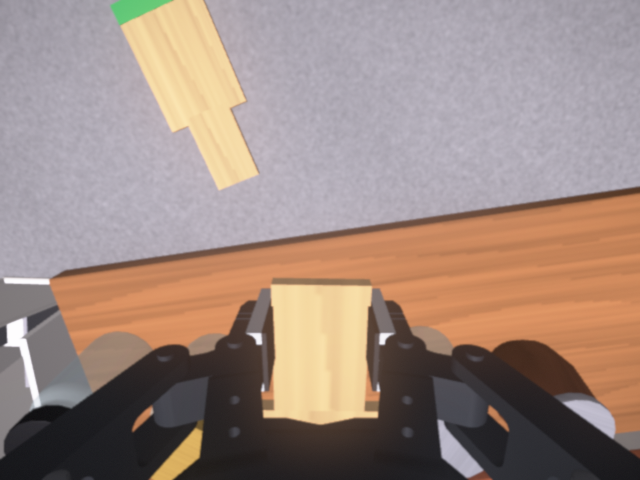

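View pics/side11.png

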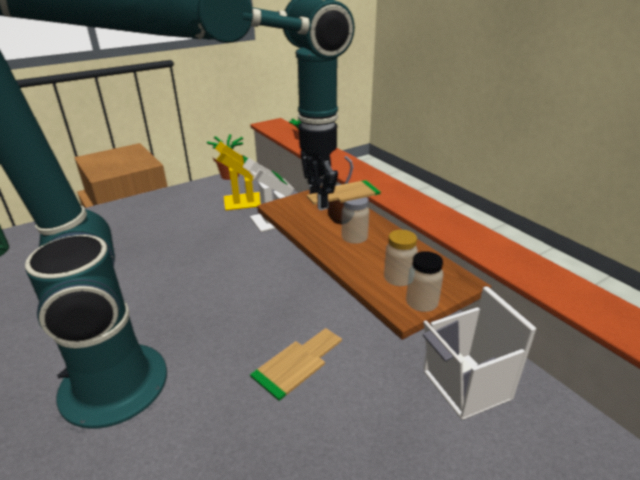

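The paddle is held level and clear. I'll measure its pose in the tool frame, then work out the tool pose for entering the chute.

```bash
cat > tgt.py <<'E'
from h import *
yawc=-.127;t=np.radians(40);O=np.array([.5865,.4042,.140])
x=np.array([np.cos(yawc)*np.cos(t),np.sin(yawc)*np.cos(t),-np.sin(t)]);y=np.array([-np.sin(yawc),np.cos(yawc),0]);F=np.c_[x,y,np.cross(x,y)]
E
python3 - <<'E'
from tgt import *
from workcell import bot
st=bot.read_state();R0=Ro.from_rotvec(st["tcp_rot"]).as_matrix()
c=load("wrist11.npz");P=cloud(c);hsv=cv2.cvtColor(c["pixels"],cv2.COLOR_RGB2HSV)
m=np.zeros((480,640),bool);m[295:400,285:360]=1
L=(P[m]-st["tool_pos"])@R0
A=np.c_[L[:,:2],np.ones(len(L))];s=np.linalg.lstsq(A,L[:,2],rcond=None)[0];print("top plane z=ax+by+c",s,"rms",np.std(L[:,2]-A@s),"y range",L[:,1].min(),L[:,1].max())
# edges
e=[P[v,320] for v in (281,283,286,288,290)];print("end rows",[((q-st["tool_pos"])@R0).round(4) for q in e])
for v in (300,340,380):
    row=hsv[v];k=(row[:,0]>=14)&(row[:,0]<=26)&(row[:,2]>120);u=np.where(k)[0];u=u[(u>250)&(u<390)];print(v,u.min(),u.max(),((P[v,(u.min()+u.max())//2]-st["tool_pos"])@R0).round(4))
print(hsv[270:292,320].tolist())
E
```

```text
top plane z=ax+by+c [ 0.00449296  0.29376131 -0.02415569] rms 0.008632539166381048 y range -0.07341547198802428 0.032638184641400295
end rows [array([ 0.001 , -0.0175, -0.0175]), array([ 0.001 , -0.0178, -0.0201]), array([ 0.001 , -0.0174, -0.0216]), array([ 0.001 , -0.0163, -0.0209]), array([ 0.001 , -0.0159, -0.0217])]
300 271 371 [ 0.0014 -0.012  -0.0219]
340 274 367 [ 0.001   0.0046 -0.0216]
380 273 366 [ 0.0006  0.0229 -0.0208]
[[12, 136, 214], [12, 135, 212], [12, 135, 211], [12, 135, 210], [12, 135, 211], [12, 135, 213], [12, 135, 215], [12, 132, 207], [13, 123, 178], [14, 110, 150], [14, 103, 141], [15, 104, 140], [14, 103, 139], [14, 105, 141], [15, 102, 167], [16, 99, 221], [18, 93, 237], [18, 91, 238], [18, 92, 239], [18, 92, 239], [18, 92, 239], [18, 92, 239]]
```

```bash
cat >> tgt.py <<'E'
def toolpose(tipx,zb,pitch=.03,yoff=0.,end=(.001,-.0175,-.0185),yawt=0.):
    # tool aligned with channel, corrected for paddle pitch/yaw in the tool
    Rt=np.c_[F[:,1],F[:,0],-F[:,2]]@Ro.from_rotvec([-pitch,0,-yawt]).as_matrix()
    h=O+F@np.array([tipx-.15,yoff,zb+.003])
    return h-Rt@np.array(end),Rt
E
python3 - <<'E'
from tgt import *
from workcell import bot
st=bot.read_state()
c=load("wrist11.npz");P=cloud(c);R0=Ro.from_rotvec(st["tcp_rot"]).as_matrix()
L=((P[296:396,290:350]-st["tool_pos"])@R0);ok=abs(L[...,2]+.0215)<.004;q=L[ok];s=np.linalg.lstsq(np.c_[q[:,:2],np.ones(len(q))],q[:,2],rcond=None)[0];print("fit",s,ok.mean())
for tx,zb in ((-.095,.006),(-.03,.004),(.022,.003)):
    p,R=toolpose(tx,zb);d,r=plan(st,p,R);print(tx,"pos",p.round(4),"shift",d.round(4),"turn",r.round(4), "tooly",R[:,1].round(3),"toolz",R[:,2].round(3),"wrist~",(p-R[:,2]*.25).round(3))
print(st["q"].round(3))
E
```

```text
fit [-0.00012471  0.0077249  -0.02115854] 0.995
-0.095 pos [0.4082 0.426  0.279 ] shift [ 0.4572 -0.1408  0.0134] turn [ 0.665 -0.008 -0.023] tooly [ 0.779 -0.099 -0.62 ] toolz [-0.615  0.078 -0.785] wrist~ [0.562 0.406 0.475]
-0.03 pos [0.4563 0.4198 0.2357] shift [ 0.4583 -0.0922  0.0565] turn [ 0.665 -0.008 -0.023] tooly [ 0.779 -0.099 -0.62 ] toolz [-0.615  0.078 -0.785] wrist~ [0.61  0.4   0.432]
0.022 pos [0.4952 0.4149 0.2015] shift [ 0.4593 -0.0529  0.0906] turn [ 0.665 -0.008 -0.023] tooly [ 0.779 -0.099 -0.62 ] toolz [-0.615  0.078 -0.785] wrist~ [0.649 0.395 0.398]
[-0.15  -0.141  1.921 -0.     1.364 -1.57 ]
```

Flat within about 0.01 rad in the grip. Next is travel to a level standoff uphill of the chute mouth, pulling back first.

>>> arm_command --rows '[{"delta_rot": [0,0,0],"xyz": [0.01,-0.035,-0.015],"gripper": 0.025},{"delta_rot": [0,0,0],"xyz": [0.025,-0.035,-0.015],"gripper": 0.025},{"delta_rot": [0,0,0],"xyz": [0.04,-0.01,-0.015],"gripper": 0.025},{"delta_rot": [0,0,0],"xyz": [0.04,-0.008,0],"gripper": 0.025},{"delta_rot": [0,0,0],"xyz": [0.04,-0.008,0],"gripper": 0.025},{"delta_rot": [0,0,0],"xyz": [0.04,-0.008,0],"gripper": 0.025},{"delta_rot": [0,0,0],"xyz": [0.04,-0.008,0],"gripper": 0.025},{"delta_rot": [0,0,0],"xyz": [0.04,-0.008,0],"gripper": 0.025},{"delta_rot": [0,0,0],"xyz": [0.04,-0.008,0],"gripper": 0.025},{"delta_rot": [0,0,0],"xyz": [0.04,-0.008,0],"gripper": 0.025},{"delta_rot": [0,0,0],"xyz": [0.04,-0.008,0],"gripper": 0.025},{"delta_rot": [0,0,0],"xyz": [0.04,-0.008,0],"gripper": 0.025}]'

```text
time: 18.3
tool_pos: [0.3939, 0.4067, 0.3364]
tcp_rot: [2.382, 2.048, -0.006]
wrist_force: [0.8, 0.4, -0.1]
width: 0.407
```

>>> arm_command --rows '[{"delta_rot": [0,0,-0.023],"xyz": [0.01,0,0],"gripper": 0.025},{"delta_rot": [0.098,0,0],"xyz": [0,0,0],"gripper": 0.025},{"delta_rot": [0.098,0,0],"xyz": [0,0,0],"gripper": 0.025},{"delta_rot": [0.098,0,0],"xyz": [0,0,0],"gripper": 0.025},{"delta_rot": [0.098,0,0],"xyz": [0,0,0],"gripper": 0.025},{"delta_rot": [0.098,0,0],"xyz": [0,0,0],"gripper": 0.025},{"delta_rot": [0.098,0,0],"xyz": [0,0,0],"gripper": 0.025},{"delta_rot": [0.1,0,0],"xyz": [0,0,0],"gripper": 0.025},{"delta_rot": [0,0,0],"xyz": [0,0,0],"gripper": 0.025},{"delta_rot": [0,0,0],"xyz": [0,0,0],"gripper": 0.025}]'

```text
time: 19.3
tool_pos: [0.3967, 0.4147, 0.3369]
tcp_rot: [-1.923, -1.688, 0.608]
wrist_force: [0.4, -0.0, -0.2]
width: 0.401
```

```bash
python3 - <<'E'
from tgt import *
from workcell import bot
st=bot.read_state();print(st["time"],st["tool_pos"],st["q"].round(3),st["wrist_force"],st["width"]*.0854)
for tx,zb in ((-.095,.006),(-.03,.004),(.022,.003)):
    p,R=toolpose(tx,zb,.01);d,r=plan(st,p,R);print(tx,"pos",p.round(4),"shift",d.round(4),"turn",r.round(4))
E
```

```text
19.3 [0.39665314 0.41465135 0.33693721] [ 0.527  0.349  1.446  0.42   1.897 -0.892] [ 0.38311118 -0.04854128 -0.24297588] 0.0342410697842332
-0.095 pos [0.4077 0.426  0.279 ] shift [0.0128 0.0442 0.0387] turn [-0.0007  0.0006 -0.0028]
-0.03 pos [0.4558 0.4199 0.2357] shift [0.013  0.1091 0.0413] turn [-0.0007  0.0006 -0.0028]
0.022 pos [0.4947 0.4149 0.2015] shift [0.0132 0.1611 0.0428] turn [-0.0007  0.0006 -0.0028]
```

Orientation is matched to within 0.003 rad. Go to the standoff and check with the cameras.

>>> arm_command --rows '[{"delta_rot": [0,0,-0.003],"xyz": [0.013,0.02,0.02],"gripper": 0.025},{"delta_rot": [0,0,0],"xyz": [0,0.024,0.019],"gripper": 0.025},{"delta_rot": [0,0,0],"xyz": [0,0,0],"gripper": 0.025},{"delta_rot": [0,0,0],"xyz": [0,0,0],"gripper": 0.025}]'

```text
time: 19.7
tool_pos: [0.4062, 0.4273, 0.2816]
tcp_rot: [-1.918, -1.694, 0.605]
wrist_force: [-0.3, 0.4, -0.9]
width: 0.407
```

```bash
python3 - <<'E'
from tgt import *
from workcell import bot,read_camera
st=bot.read_state();print(st["time"],st["tool_pos"],st["wrist_force"],st["width"]*.0854)
for n in ("scene","side","wrist"):
    c=read_camera(n);np.savez(n+"12.npz",**c);im=c["pixels"][:,:,::-1]
    if n=="scene": im=cv2.resize(im[120:270,370:570],None,fx=4,fy=4,interpolation=cv2.INTER_CUBIC)
    if n=="side": im=cv2.resize(im[100:250,180:380],None,fx=4,fy=4,interpolation=cv2.INTER_CUBIC)
    cv2.imwrite(f"pics/{n}12.png",im)
E
```

```text
19.7 [0.40623608 0.42728508 0.28164558] [-0.31328926  0.37685216 -0.93935728] 0.03472769817915611
```

View pics/scene12.png

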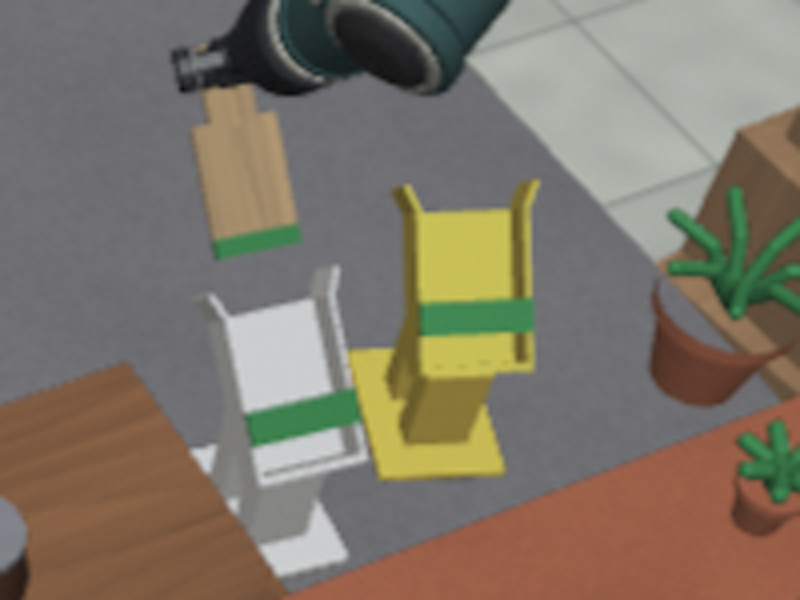

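View pics/side12.png

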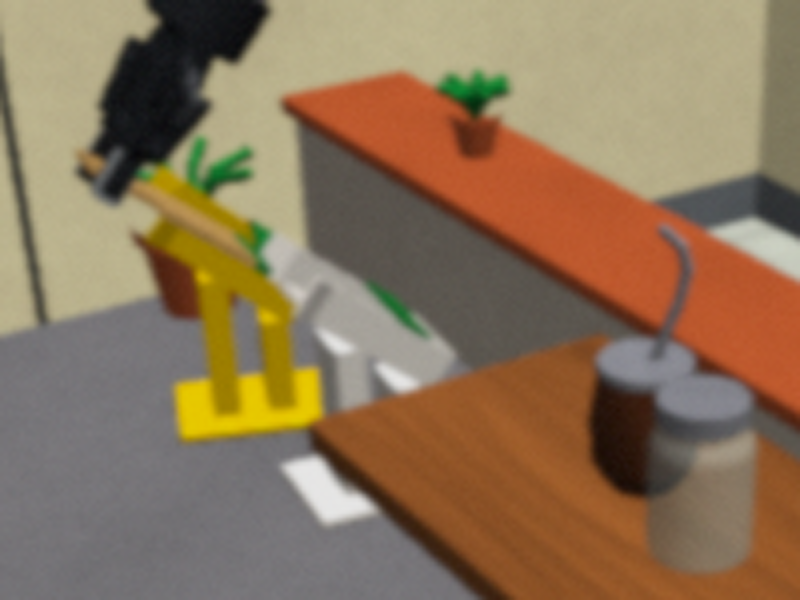

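View pics/wrist12.png

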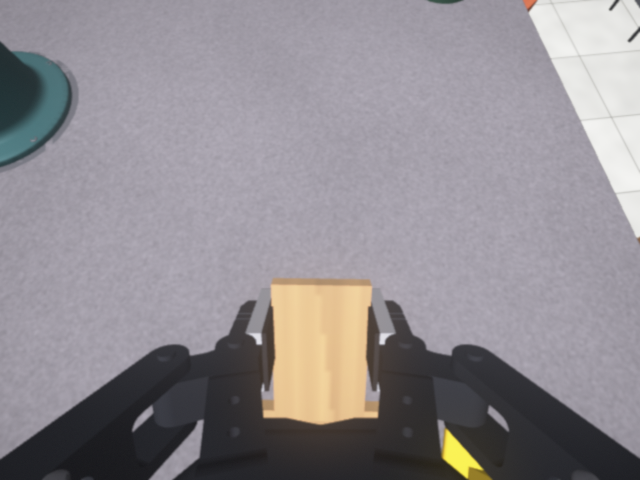

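All three views show the paddle aligned with the white chute just uphill of its mouth; in the scene crop the green end spans (215,256)–(300,236). I'll compare the measured blade edge with the predicted position.

```bash
python3 - <<'E'
from tgt import *
from workcell import bot
st=bot.read_state();R0=Ro.from_rotvec(st["tcp_rot"]).as_matrix()
c=load("scene12.npz");P=cloud(c);hsv=cv2.cvtColor(c["pixels"],cv2.COLOR_RGB2HSV)
g=cv2.inRange(hsv,(40,80,40),(85,255,255));n,l,s,ce=cv2.connectedComponentsWithStats(g)
b=cv2.inRange(hsv,(10,50,90),(26,150,255));b[:,:410]=0;b[:,455:]=0;b[:135]=0;b[190:]=0
i=[i for i in range(1,n) if s[i,0]>410 and s[i,0]<440 and s[i,1]>165 and s[i,1]<190]
for j in i: print("green",s[j],"chan",((np.median(P[l==j],axis=0)-O)@F).round(4))
# blade points in channel frame
n2,l2,s2,_=cv2.connectedComponentsWithStats(b);k=1+s2[1:,4].argmax();m=l2==k;print(s2[k])
L=(P[m]-O)@F;ok=abs(L[:,2]-np.median(L[:,2]))<.015;L=L[ok]
f=np.linalg.lstsq(np.c_[L[:,:2],np.ones(len(L))],L[:,2],rcond=None)[0];print("surf in chan z=ax+by+c",f.round(4),"med z",np.median(L[:,2]),"y range",np.percentile(L[:,1],[1,99]))
# cast onto plane parallel to floor at expected top height, per-x midline
zt=.012
uv=np.argwhere(m|np.isin(l,i))[:,::-1];o,d=rays(c,uv);nn=F[:,2];pt=o+d*(((O+nn*zt-o)@nn)/(d@nn))[:,None];Q=(pt-O)@F
for x0 in (-.18,-.165,-.15,-.135,-.12,-.105):
    q=Q[abs(Q[:,0]-x0)<.005];print(x0,(q[:,1].min()+q[:,1].max())/2,np.ptp(q[:,1]))
print("tip x",Q[:,0].max())
# model
R=R0;e=st["tool_pos"]+R0@np.array([.001,-.0175,-.0185]);ax=R0@np.array([0,1,.01]);print("model handle",((e-O)@F).round(4),"tip",((e+.15*ax-O)@F).round(4))
# floor edges in this same scene view
for (u,v) in [(230/4+370,318/4+120),(318/4+370,299/4+120)]:
    z=.177;print("floor corner",((onz(c,[(u,v)],z)[0]-O)@F).round(4))
E
```

```text
green [423 176  22   9 103] chan [-0.1094 -0.0007  0.0138]
[418 141  26  39 724]
surf in chan z=ax+by+c [0.0056 0.0062 0.0141] med z 0.01332077999442581 y range [-0.03060166  0.03278691]
-0.18 0.0011718969346815912 0.06338251526443983
-0.165 0.0016279876984307377 0.06455986059739774
-0.15 0.0015159386446372079 0.06460127202026833
-0.135 0.0005492253964921451 0.06635177170910586
-0.12 -0.0004406743584158858 0.06464027778026257
-0.105 0.0003013243183123404 0.06297065308365989
tip x -0.10241308831256943
model handle [-0.2482  0.0016  0.0119] tip [-0.0982  0.0023  0.0124]
floor corner [-0.0581 -0.0254 -0.0004]
floor corner [-0.0571  0.0432  0.0004]
```

Lateral alignment is within about 1–2 mm, and the underside is about 7–9 mm above the floor. Insert in stages, lowering slightly.

>>> arm_command --rows '[{"delta_rot": [0,0,0],"xyz": [-0.0015,0.01,0.002],"gripper": 0.025},{"delta_rot": [0,0,0],"xyz": [0,0.012,0.001],"gripper": 0.025},{"delta_rot": [0,0,0],"xyz": [0,0.012,0],"gripper": 0.025},{"delta_rot": [0,0,0],"xyz": [0,0.012,0],"gripper": 0.025},{"delta_rot": [0,0,0],"xyz": [0,0.012,0],"gripper": 0.025},{"delta_rot": [0,0,0],"xyz": [0,0.012,0],"gripper": 0.025},{"delta_rot": [0,0,0],"xyz": [0,0,0],"gripper": 0.025},{"delta_rot": [0,0,0],"xyz": [0,0,0],"gripper": 0.025}]'

```text
time: 20.65
tool_pos: [0.459, 0.4192, 0.2334]
tcp_rot: [-1.918, -1.692, 0.606]
wrist_force: [0.8, 0.5, -0.9]
width: 0.401
```

```bash
cat > chk.py <<'E'
from tgt import *
from workcell import bot,read_camera
import sys
st=bot.read_state();R0=Ro.from_rotvec(st["tcp_rot"]).as_matrix();print(st["time"],st["wrist_force"].round(2),st["width"]*.0854)
e=st["tool_pos"]+R0@np.array([.001,-.0175,-.0185]);ax=R0@np.array([0,1,.01]);print("model handle",((e-O)@F).round(4),"tip",((e+.15*ax-O)@F).round(4))
k=sys.argv[1]
c=read_camera("scene");np.savez(f"scene{k}.npz",**c);a=cv2.resize(c["pixels"][140:260,390:490,::-1],None,fx=4,fy=4,interpolation=cv2.INTER_CUBIC)
c=read_camera("side");b=cv2.resize(c["pixels"][120:240,180:280,::-1],None,fx=4,fy=4,interpolation=cv2.INTER_CUBIC)
cv2.imwrite(f"pics/chk{k}.png",np.hstack([a,b]))
E
python3 chk.py 13
```

```text
20.65 [ 0.8   0.48 -0.95] 0.03428143780963597
model handle [-0.1761 -0.0003  0.0074] tip [-0.0261 -0.      0.0072]
```

View pics/chk13.png

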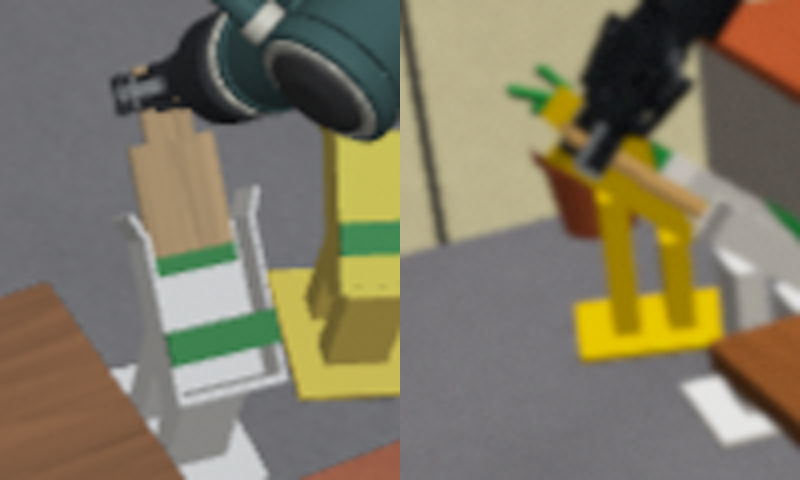

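The blade is inside the mouth, centred and still held, with no contact forces. Insert another 50 mm while lowering 2 mm.

>>> arm_command --rows '[{"delta_rot": [0,0,0],"xyz": [0,0.008,0.001],"gripper": 0.025},{"delta_rot": [0,0,0],"xyz": [0,0.01,0.001],"gripper": 0.025},{"delta_rot": [0,0,0],"xyz": [0,0.01,0],"gripper": 0.025},{"delta_rot": [0,0,0],"xyz": [0,0.01,0],"gripper": 0.025},{"delta_rot": [0,0,0],"xyz": [0,0.008,0],"gripper": 0.025},{"delta_rot": [0,0,0],"xyz": [0,0.004,0],"gripper": 0.025},{"delta_rot": [0,0,0],"xyz": [0,0,0],"gripper": 0.025},{"delta_rot": [0,0,0],"xyz": [0,0,0],"gripper": 0.025}]'

```text
time: 21.55
tool_pos: [0.4959, 0.4147, 0.2007]
tcp_rot: [-1.918, -1.692, 0.605]
wrist_force: [-0.2, 0.0, -0.6]
width: 0.401
```

```bash
python3 chk.py 14
```

```text
21.55 [-0.25  0.01 -0.56] 0.034274680056525425
model handle [-1.265e-01 -1.000e-04  6.200e-03] tip [0.0235 0.0003 0.0062]
```

View pics/chk14.png

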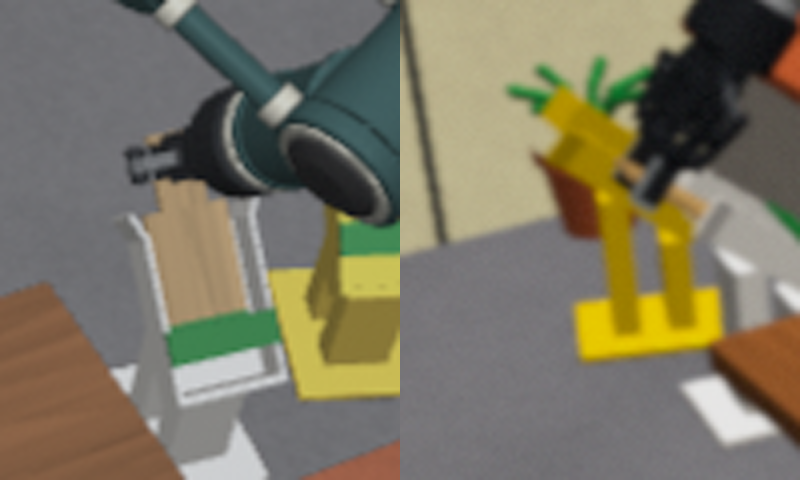

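The green tip is under the strip and centred, with the underside about 3 mm above the floor. Lower 2 mm and let go.

>>> arm_command --rows '[{"delta_rot": [0,0,0],"xyz": [0,0,0.001],"gripper": 0.025},{"delta_rot": [0,0,0],"xyz": [0,0,0.001],"gripper": 0.025},{"delta_rot": [0,0,0],"xyz": [0,0,0],"gripper": 0.06},{"delta_rot": [0,0,0],"xyz": [0,0,0],"gripper": 0.06},{"delta_rot": [0,0,0],"xyz": [0,0,0],"gripper": 0.06},{"delta_rot": [0,0,0],"xyz": [0,0,0],"gripper": 0.06},{"delta_rot": [0,0,0],"xyz": [0,0,0],"gripper": 0.06},{"delta_rot": [0,0,0],"xyz": [0,0,0],"gripper": 0.06}]'

```text
time: 22.45
tool_pos: [0.4947, 0.4149, 0.1991]
tcp_rot: [-1.918, -1.693, 0.604]
wrist_force: [-0.3, 0.6, -1.1]
width: 0.701
```

```bash
python3 chk.py 15
```

```text
22.45 [-0.31  0.63 -1.07] 0.05987752600839172
model handle [-1.265e-01 -1.000e-04  4.200e-03] tip [0.0235 0.0002 0.0042]
```

View pics/chk15.png

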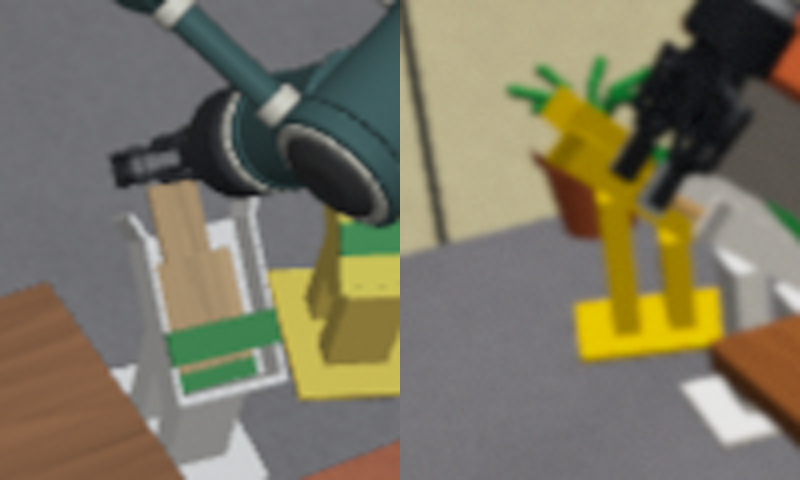

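The paddle has slid home, with its green end at the stop wall in crop (218,375). Now withdraw square to the floor and verify.

>>> arm_command --rows '[{"delta_rot": [0,0,0],"xyz": [0,-0.005,-0.01],"gripper": 0.06},{"delta_rot": [0,0,0],"xyz": [0,0,-0.02],"gripper": 0.06},{"delta_rot": [0,0,0],"xyz": [0,0,-0.03],"gripper": 0.06},{"delta_rot": [0,0,0],"xyz": [0,0,-0.03],"gripper": 0.06},{"delta_rot": [0,0,0],"xyz": [0,-0.02,-0.03],"gripper": 0.06},{"delta_rot": [0,0,0],"xyz": [0,-0.04,0],"gripper": 0.06},{"delta_rot": [0,0,0],"xyz": [0,-0.04,0],"gripper": 0.06},{"delta_rot": [0,0,0],"xyz": [0,0,0],"gripper": 0.06},{"delta_rot": [0,0,0],"xyz": [0,0,0],"gripper": 0.06}]'

```text
time: 23.45
tool_pos: [0.4899, 0.4154, 0.3604]
tcp_rot: [-1.919, -1.696, 0.6]
wrist_force: [0.1, 0.1, -0.2]
width: 0.699
```

```bash
python3 chk.py 16; python3 - <<'E'
from tgt import *
c=load("scene16.npz");P=cloud(c);hsv=cv2.cvtColor(c["pixels"],cv2.COLOR_RGB2HSV)
m=cv2.inRange(hsv,(10,50,90),(26,150,255))|cv2.inRange(hsv,(40,80,40),(85,255,255));m[:,:418]=0;m[:,462:]=0;m[:180]=0;m[242:]=0
uv=np.argwhere(m>0)[:,::-1];o,d=rays(c,uv);nn=F[:,2];pt=o+d*(((O+nn*.006-o)@nn)/(d@nn))[:,None];Q=(pt-O)@F
print("x range",Q[:,0].min(),Q[:,0].max())
for x0 in (-.08,-.07,-.06,-.03,-.02,-.01):
    q=Q[abs(Q[:,0]-x0)<.004]; print(x0,(q[:,1].min()+q[:,1].max())/2,np.ptp(q[:,1]))
L=(P[uv[:,1],uv[:,0]]-O)@F;k=(L[:,0]<-.03);print("top z",np.median(L[k,2]))
# jars
c0=load("scene0.npz")
for nm,(u,v) in dict(black=(216,283),amber=(254,275),grey=(328,256),gourd=(362,255)).items():
    d=np.abs(c["pixels"][v-25:v+35,u-20:u+20].astype(int)-c0["pixels"][v-25:v+35,u-20:u+20]).mean();print(nm,"img diff",d.round(2))
E
```

```text
23.45 [ 0.12  0.14 -0.19] 0.059671070769839046
model handle [-0.2339 -0.0003  0.1245] tip [-0.0839  0.0003  0.1251]
x range -0.09622816247331709 0.05486070777647873
-0.08 -0.004588813634813794 0.035815017715516456
-0.07 -0.0049514104758956465 0.03756428600423889
-0.06 -0.005636204456731672 0.03521855490414085
-0.03 0.00013645609017470285 0.054461265423122546
-0.02 0.017859448291365862 0.08769320215694337
-0.01 0.019650702562738695 0.09499721991175139
top z 0.0074559072942019505
black img diff 3.29
amber img diff 3.74
grey img diff 3.66
gourd img diff 3.21
```

View pics/chk16.png

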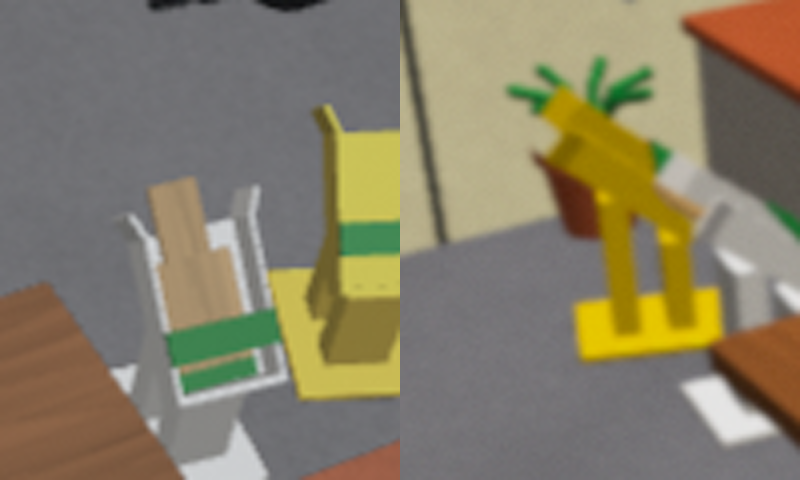

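The paddle is home: blade tip at channel x≈+0.055 (above 0.0495 needed), handle about 5 mm off-centre (within 12 mm), lying on the floor. Jars and gourd look unchanged. Handing in.

```bash
python3 -c "
from workcell import bot
print(bot.finish_job(), bot.read_state()['time'])"
```

```text
the job is handed in; nothing more can be done
the job is handed in; nothing more can be done
```

I slid the paddle along the plank until its handle hung about 42 mm over the front edge (33 mm needed). Then I pinched the handle from its sides, lifted the paddle clear, and fed it green end first into the white chute. I let go with the green tip about 80 mm past the mouth, and it slid down to the stop. The job is handed in, at about 24 s of the 66 s allowed; no verdict was reported.

**Last checks:**
- **Position in the chute:** the blade tip measured about +55 mm along the chute (at least 49.5 mm needed) and the top face about 7.5 mm above the floor, so it lies flat on the floor.
- **Centring:** the handle sits about 5 mm off the chute's middle (12 mm allowed). The blade's centre could not be measured because the green strip and chute wall blended into its outline.
- **Jars and gourd:** they look unchanged in the scene picture compared with the start. I compared the images only and did not measure their positions again.
- **Robot:** fingers open and well clear of everything, wrist force about zero.

**One change on the way:** the gripper's knuckles were about as wide as the gap between the jars. After the first 12 mm I stopped and turned the gripper 90° before pushing the rest of the way.

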